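File a card case into a full row

ROBOT

A 6-joint arm with a two-finger parallel gripper is mounted at the origin on the work surface; the furniture and walls round the work are solid. World frame = base frame: x ahead of the robot, y to its left, z up, the work surface at z = 0. Lengths are in m, angles in rad, forces in N, time in s.
With the tool pointing down it reaches from about 0.35 to 0.975 m from the base axis. Payload 4.9 kg.
Tool frame: the origin (TCP) lies at the very end of the fingers, on their centre line; the grasp point (between the pads) lies behind it (manip.grip_depth is the z of the grasp point in the tool frame, in m); z points along the fingers, y is the direction in which the jaws open and shut (so a half turn about z gives the same grasp; the last joint's range is limited). The gripper opens to 85 mm and grips with 20 to 120 N. Pads are 22 mm wide; open, the fingers measure 114 mm over their backs; the gripper's body (76 mm by 85 mm) begins 54 mm behind the grasp point. The pads swing forward as they close: fully open they stand 13 mm farther back than shut.
Start: joints at [1.071, 0.053, 1.613, -0, 1.476, -0.119], TCP at [0.232, 0.58, 0.231] pointing down, gripper open.
Joint ranges: [-3.01, 3.01], [-1.01, 2.22], [0.06, 2.58], [-1.02, 4.17], [0.09, 2.62], [-3.14, 3.14]. Speed limits (rad/s): [2.57, 2.57, 3.14, 3.14, 3.14, 3.14].

INTERFACE

Orientations are given as a unit quaternion [w, x, y, z].
In Python, from plant import state, optics, manip, silhouettes, place_of gives the robot as it stands. The module is installed in compiled form; this text tells all that it offers.
- The arm moves only by the tool jog_arm, never from a script. Its argument "increments" is a list of rows, each an object with "slide": the shift along the tool's x, y, z in mm, a list of three; "rotation": the turn, a rotation vector about the tool's x, y, z in degrees, a list of three. A call has 1 to 20 rows; each row shifts and turns the commanded pose from where the row before left it, along the tool's axes as they then stand; what a row does not reach is not made up. A row lasts 1/12 s, in which the tool goes at most 41.7 mm and 7.16 degrees, less where a joint would pass 70% of its speed; a pose out of reach is approached as far as the arm can. A call with a gripper value outside its range is refused whole. "fingers" is the opening, from 0 (shut) to 1 (fully open), set as the call begins (left out, the last holds). The fingers move at their own pace and stop on an object; the grip force is fixed at half the most. Time passes only in rows, so rows that do not move let the fingers close. It gives the time, the measured TCP pose, the force and the opening at its end, in the units of the state.
- state(): the state, without advancing time (a new reading comes with each control period).
- optics.grab_frame(name): name is "scene" or "top" or "wrist"; returns a dict with "frame" (384x512x3 uint8, blue, green, red), "camera_matrix" (3x3 intrinsics, pixels), "R" (3x3) and "t" (3): a world point X has camera coordinates R X + t. Camera axes: x right, y down, z forward; pixel columns grow to the right and rows downward; lengths in m; the calibration is good to about 2 mm. A picture is of the moment at which its call begins. There is no depth.
- manip.job_done(): hands the job in, once; it reports no verdict.
Trained networks look in the newest picture that a camera, given by its name, has taken for a name from the list of things; names that differ only in an ending like _2 or _b are one class to them, and where a whole thing is asked for, a point or a joint stands for the part that bears it (a point fixed in the world has none). Each returns a list of dicts, best first, with "score" (0 to 1); they miss things now and then, are a little off and sometimes report something else, mostly with a low value. They report only what shows in the picture. A call takes as long as a camera call. They do not tell look-alikes from the thing itself.
- silhouettes(thing, camera): "mask" (384x512 bool, what is visible of it) and "bbox" ([left, top, right, bottom] in pixels, round what is visible of it).
- place_of(thing, camera): "uv" ([column, row] in pixels: a listed point, or the origin of a listed thing).
The state is a dict: "time": time; "joint_pos": joint angles; "joint_vel": joint speeds; "joint_efforts": joint torques, N m; "tool_pos": TCP position; "tool_rot": TCP orientation; "contact_force": force on the tool from outside, world axes, zero at the start; "ft_torque": the same for the moment, N m; "gripper_width": opening from 0.0 (shut) to 1.0 (fully open).
Only numpy, scipy, OpenCV 4.12 (cv2) and the standard library are available. Lean on these libraries where they do the work, as an engineer would, in place of code of your own. Each camera call takes 0.05 s, during which the arm holds its last target.

TASK

File the yellow card-file case in the desk rack immediately to the right of the red case (seen from the robot), upright and resting fully on the rack's floor like the others. There is no room there yet: nudge the cases in the row gently apart, left and right up to the rack's ends, without straining the rack, then slide the yellow case down into the gap. Leave all five cases standing upright in the rack and do not knock over the vial or the rubber stamp.

Things in the scene. Friction and masses are not known exactly. Their poses are not given: they have to be found in the camera images.
- rack: Dark steel desk rack, fixed. Origin on the desk under the row's middle; x = depth, away from the robot, y = along the row to the robot's left, z up. Floor 6 mm above the desk, 94 mm deep outside, 86 mm between the 18 mm high lips. Holds five 40 mm cases with only 3.5 to 10 mm to spare. More than 60 N of contact force on it (the cases' weight of up to 10 N included) is straining it.
- rack_left_end (a point): Inner face of the rack's fixed left end wall, at mid-depth on the rack's floor (rack x = 0, y = +105 mm, 6 mm above the desk). The wall's top is 62 mm above the desk.
- rack_right_zone (a point): Point on the rack's floor at rack x = 0, y = -105 mm. A bright aluminium end stop is clamped here: its inner face stands somewhere from this point to 6.5 mm nearer the row; where is not reported, it must be felt or seen. Its top is 63 mm above the desk; its foot, black clamp knob and the rack's base reach 23 mm farther right.
- case_yellow_mid (a point): Yellow card-file case to be filed, standing on the desk left of the rack: body 80 deep (x) x 40 thick (y) x 70 high, plus a pull tab in the middle of its top, 36 (x) x 12 (y) x 28 high (98 in all). The body's lowest 4 and top 4 mm are stepped in 2 mm all round. 0.1 to 0.21 kg. Site at its centre, 49 mm above the underside. Keep fingertips above the body's top (21 mm above the point).
- case_red_mid (a point): Red card-file case, shaped as the yellow one; one of the three leftmost in the row (which varies). Site at its centre, 49 mm above its underside; x along its depth, y along its thickness and the row, z up. Touching cases have 28 mm between their tabs: grip a tab across its 12 mm with fingers only partly open (about 28 mm), or across its 36 mm from front and back.
- case_blue1_mid (a point): Blue card-file case, shaped as the yellow one; one of the three leftmost in the row. Site at its centre, axes as for the red case.
- case_blue2_mid (a point): Blue card-file case, shaped as the yellow one; one of the three leftmost in the row. Site at its centre, axes as for the red case.
- case_blue3_mid (a point): Blue card-file case, shaped as the yellow one; the rightmost of the row at the start. Site at its centre, axes as for the red case. The four cases stand loose, with gaps of 1 to 19 mm between them and to the ends, none wide enough for another; slid along the rack's floor they stay where they are left.
- vial_mid (a point): Small white vial with a blue cap, 24 mm wide, 51 mm high, standing loose on the desk behind the rack; bystander. Site at its centre; z up when it stands.
- stamp_mid (a point): Wooden rubber stamp, 29x55x73 mm, standing loose on the desk farther back; bystander. Site at its centre; z up when it stands.
Not all that is in view belongs to the job. Of the things that look like the part that bears case_yellow_mid, the smallest one is meant.

How it is judged:
By the outcome, as a careful person would: the job done as asked, in the order asked, and still so for the second after the job is handed in, with the robot touching nothing.
It also fails if it takes over 72 s, if anything falls off the work surface, if the arm or the gripper's body presses on something with over 40 N, if the wrist force passes 120 N, or if a joint passes its speed limit or range.

## Working session

There is one attempt and no reset: what is moved stays moved. The work goes in short steps, Python scripts to look and compute and a tool call to move; the robot and the scene stay as the last step left them, time stands still between calls to the robot, and variables do not carry over. Pictures are saved under pics/ and viewed, and the job is handed in when it is done.

Besides the shell and the picture viewer there is one more tool, called by a JSON object that holds its "fn" and its "kwargs", one argument or row to a line. jog_arm: Moves the arm, as the interface text tells. Its arguments: {"type":"object","properties":{"increments":{"type":"array","items":{"type":"object","properties":{"slide":{"type":"array","items":{"type":"number"}},"rotation":{"type":"array","items":{"type":"number"}}}}},"fingers":{"type":"number"}},"required":["increments"]}

```bash
ls; mkdir -p pics
python3 - <<'E'
from plant import state, optics, manip
import cv2
print(state()); print(manip.grip_depth)
for n in ("scene","top","wrist"):
    f=optics.grab_frame(n); cv2.imwrite(f"pics/{n}0.png",f["frame"]); print(n,f["camera_matrix"],f["R"],f["t"])
E
```

```text
pics
{'time': 0.0, 'joint_pos': array([ 1.07099287e+00,  5.33526648e-02,  1.61431238e+00, -2.75374409e-06,
        1.47598649e+00, -1.19001433e-01]), 'joint_vel': array([ 1.54093938e-03, -2.20595841e-03,  2.32668171e-04,  8.79461911e-05,
        6.74595376e-04, -3.43433235e-04]), 'joint_efforts': array([-8.07950391e-05, -3.93716419e+01, -3.70161545e+01, -1.86909128e-04,
        7.35191221e-03,  3.91438263e-06]), 'tool_pos': array([0.23198912, 0.57967435, 0.23005464]), 'tool_rot': array([-3.12148238e-04,  1.89252446e-01,  9.81927926e-01, -9.80975164e-04]), 'contact_force': array([ 1.33781877, -0.36194054, -0.29463035]), 'ft_torque': array([ 0.02255485,  0.00157159, -0.02021074]), 'gripper_width': 0.9997835373255375}
-0.0187
scene [[469.53018464   0.         250.06175835]
 [  0.         469.53018464 196.75074874]
 [  0.           0.           1.        ]] [[ 0.7601641  -0.6494502   0.01910437]
 [-0.42470359 -0.51892663 -0.7418504 ]
 [ 0.49170866  0.55581435 -0.67029322]] [-0.33341846  0.31032714  1.0194569 ]
top [[471.06460622   0.         255.48808057]
 [  0.         471.06460622 189.99302904]
 [  0.           0.           1.        ]] [[ 0.01189659 -0.99991908  0.0045055 ]
 [-0.99240747 -0.01235861 -0.12237105]
 [ 0.12241683 -0.00301549 -0.99247419]] [0.09012583 0.50340511 1.32892911]
wrist [[276.97676481   0.         255.86138983]
 [  0.         276.97676481 189.03458274]
 [  0.           0.           1.        ]] [[ 0.37081634  0.92870188 -0.00283907]
 [ 0.8917991  -0.35522507  0.28019549]
 [ 0.25920957 -0.10643295 -0.95993876]] [-0.62269302 -0.03733348  0.38023112]
```

View pics/scene0.png

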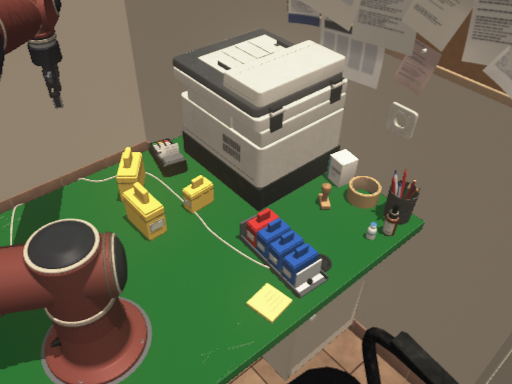

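View pics/top0.png

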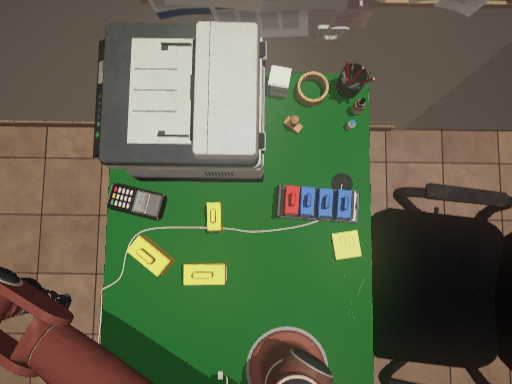

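View pics/wrist0.png

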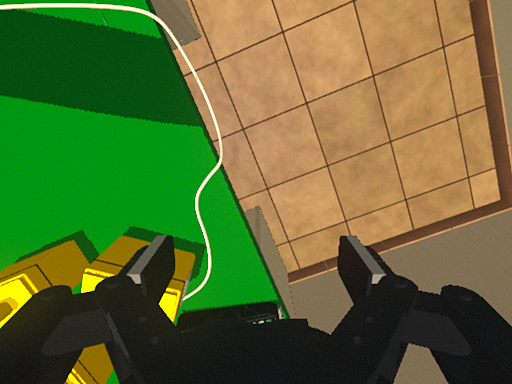

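Yellow candidates in the top view are (150,256), (205,274) and (214,216). The last looks smallest. I'll confirm with a crop and sizes.

```bash
cat > h.py <<'E'
import numpy as np, cv2
from plant import state, optics, manip, silhouettes, place_of
def ray(f,uv):
    K,R,t=f["camera_matrix"],f["R"],f["t"]
    d=R.T@np.linalg.inv(K)@np.array([uv[0],uv[1],1.]); return -R.T@t,d
def onz(f,uv,z):
    c,d=ray(f,uv); return c+d*(z-c[2])/d[2]
def proj(f,X):
    p=f["camera_matrix"]@(f["R"]@np.array(X)+f["t"]); return p[:2]/p[2]
def tri(fs,uvs):
    A=np.zeros((3,3));b=np.zeros(3)
    for f,u in zip(fs,uvs):
        c,d=ray(f,u); d/=np.linalg.norm(d); P=np.eye(3)-np.outer(d,d); A+=P;b+=P@c
    return np.linalg.solve(A,b)
E
python3 - <<'E'
from h import *
np.set_printoptions(precision=4,suppress=True)
ft=optics.grab_frame("top"); fs=optics.grab_frame("scene")
for n in ["case_yellow_mid","case_red_mid","case_blue1_mid","vial_mid","stamp_mid","rack_left_end","rack_right_zone","rack"]:
    z={"v":.0255,"s":.0365,"r":.006}.get(n[0],.049 if 'yel' in n else .055)
    for f,c in((ft,"top"),(fs,"scene")):
        for r in place_of(n,c)[:5]: print(n,c,round(r["score"],2),np.array(r["uv"]).round(1),onz(f,r["uv"],z))
for n in ["case_yellow_mid"]:
    for r in silhouettes(n,"top"): print(r["bbox"],r["score"],r["mask"].sum())
a=cv2.resize(ft["frame"][180:300,110:380],None,fx=2.9,fy=2.9,interpolation=cv2.INTER_CUBIC)
cv2.imwrite("pics/topcrop.png",a)
b=cv2.resize(fs["frame"][130:300,110:340],None,fx=3.4,fy=3.4,interpolation=cv2.INTER_CUBIC)
cv2.imwrite("pics/scenecrop.png",b)
E
```

```text
case_yellow_mid top 0.86 [213.6 221.1] [0.4101 0.2135 0.049 ]
case_yellow_mid top 0.84 [148. 257.] [0.3076 0.3945 0.049 ]
case_yellow_mid scene 0.73 [130.1 170.9] [0.3245 0.408  0.049 ]
case_yellow_mid scene 0.61 [199.6 189.3] [0.4334 0.2136 0.049 ]
case_yellow_mid scene 0.56 [148.3 205. ] [0.2887 0.2488 0.049 ]
case_red_mid scene 0.74 [256.  229.1] [ 0.4501 -0.0082  0.055 ]
case_red_mid scene 0.73 [265.2 226.6] [ 0.4743 -0.0166  0.055 ]
case_blue1_mid top 0.7 [326.3 201.9] [ 0.4678 -0.1043  0.055 ]
case_blue1_mid scene 0.67 [286.3 249.7] [ 0.4615 -0.1081  0.055 ]
vial_mid top 0.63 [347.9 126.2] [ 0.6959 -0.174   0.0255]
vial_mid top 0.63 [322.6 201.7] [ 0.4712 -0.0981  0.0255]
vial_mid scene 0.62 [371.8 229.7] [ 0.7056 -0.1845  0.0255]
vial_mid scene 0.39 [271.4 232.1] [ 0.4935 -0.0213  0.0255]
stamp_mid top 0.76 [293.4 119.9] [ 0.7098 -0.0123  0.0365]
stamp_mid scene 0.7 [325.2 193.3] [ 0.7069 -0.0138  0.0365]
rack_left_end top 0.76 [280.2 200.7] [0.4746 0.0234 0.006 ]
rack_left_end scene 0.65 [255.8 232.4] [0.4737 0.0176 0.006 ]
rack_right_zone top 0.69 [349.6 206.4] [ 0.4603 -0.1801  0.006 ]
rack_right_zone top 0.64 [345.6 204.9] [ 0.4646 -0.1684  0.006 ]
rack_right_zone scene 0.88 [306.9 282. ] [ 0.4608 -0.1861  0.006 ]
rack top 0.88 [313.8 203.1] [ 0.4687 -0.0752  0.006 ]
rack scene 0.79 [281.1 257.1] [ 0.4667 -0.0887  0.006 ]
[207.8, 205.0, 223.5, 230.9] 0.87 466
[126.4, 234.9, 175.4, 275.9] 0.69 1116
[183.9, 264.1, 232.3, 285.8] 0.56 882
```

View pics/topcrop.png

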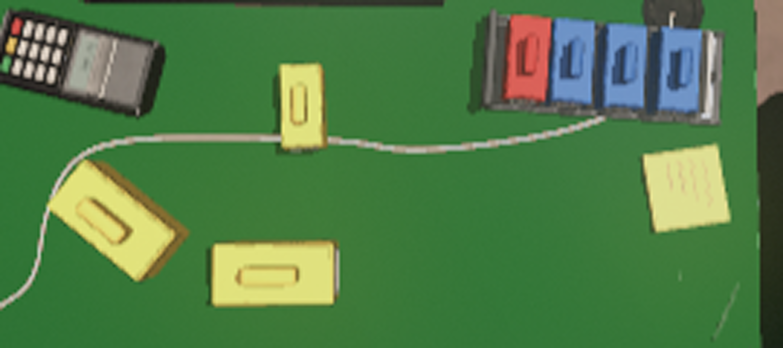

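View pics/scenecrop.png

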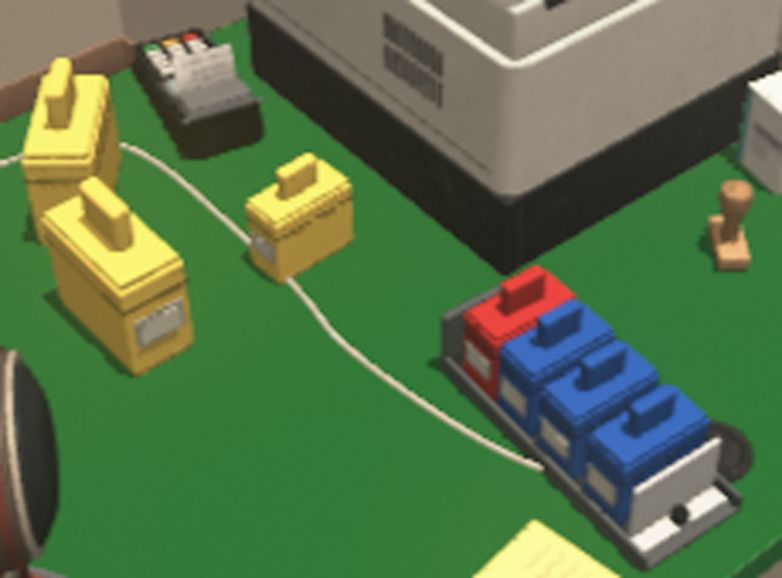

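The (214,216) case is clearly the smallest: about 16x26 px in the top view against about 48 px for the other two, and its size matches the rack cases. It's the one meant. Red is the leftmost case in the row, so yellow goes between red and the next blue. Next is a wrist view over the scene.

```bash
cat >> h.py <<'E'
from scipy.spatial.transform import Rotation as Ro
def Rt(s=None):
    q=(s or state())["tool_rot"]; return Ro.from_quat([q[1],q[2],q[3],q[0]]).as_matrix()
def goal(yaw): # tool down, tool y = world y rotated by yaw, tool x = -x
    c,s=np.cos(yaw),np.sin(yaw)
    y=np.array([-s,c,0]);z=np.array([0,0,-1.]);x=np.cross(y,z); return np.c_[x,y,z]
def goalflip(yaw): return goal(yaw)@np.diag([-1,-1,1.])
def plan(p,Rg=None,vmax=38,wmax=6.5):
    s=state(); R=Rt(s); d=np.array(p)-s["tool_pos"]
    Rg=R if Rg is None else Rg
    w=Ro.from_matrix(R.T@Rg).as_rotvec(degrees=True)
    n=max(1,int(np.ceil(max(np.linalg.norm(d)*1e3/vmax,np.linalg.norm(w)/wmax))))
    print("total tool slide",(R.T@d*1e3).round(1),"rot",w.round(2),"n",n, "world",(d*1e3).round(1))
    Rc=R
    step=Ro.from_rotvec(w/n,degrees=True).as_matrix()
    for i in range(n):
        print((Rc.T@d*1e3/n).round(1),(w/n).round(2)); Rc=Rc@step
        
def pose():
    s=state(); R=Rt(s); print("t",round(s["time"],2),"p",s["tool_pos"].round(4),"ydir",R[:,1].round(4),"z",R[:,2].round(4),"F",s["contact_force"].round(2),"T",s["ft_torque"].round(2),"w",round(s["gripper_width"],3))
E
python3 - <<'E'
from h import *
np.set_printoptions(precision=4,suppress=True)
f=optics.grab_frame("wrist"); s=state();R=Rt(s)
c=-f["R"].T@f["t"]; print("cam",c,"in tool",R.T@(c-s["tool_pos"])); print("cam axes in tool",R.T@f["R"].T)
plan((0.40,0.07,0.33),goal(-0.06));
E
```

```text
cam [0.1658 0.6058 0.3748] in tool [ 0.0712 -0.001  -0.1435]
cam axes in tool [[ 0.0009 -0.9599 -0.2804]
 [ 1.      0.0011 -0.0007]
 [ 0.001  -0.2804  0.9599]]
total tool slide [-345.3 -411.3  -98.7] rot [ -0.     0.   -18.38] n 15 world [ 167.7 -510.2   98.7]
[-23.  -27.4  -6.6] [-0.    0.   -1.23]
[-22.4 -27.9  -6.6] [-0.    0.   -1.23]
[-21.8 -28.4  -6.6] [-0.    0.   -1.23]
[-21.2 -28.8  -6.6] [-0.    0.   -1.23]
[-20.6 -29.3  -6.6] [-0.    0.   -1.23]
[-20.  -29.7  -6.6] [-0.    0.   -1.23]
[-19.3 -30.1  -6.6] [-0.    0.   -1.23]
[-18.7 -30.5  -6.6] [-0.    0.   -1.23]
[-18.  -30.9  -6.6] [-0.    0.   -1.23]
[-17.4 -31.3  -6.6] [-0.    0.   -1.23]
[-16.7 -31.7  -6.6] [-0.    0.   -1.23]
[-16.  -32.   -6.6] [-0.    0.   -1.23]
[-15.3 -32.4  -6.6] [-0.    0.   -1.23]
[-14.6 -32.7  -6.6] [-0.    0.   -1.23]
[-13.9 -33.   -6.6] [-0.    0.   -1.23]
```

{"fn": "jog_arm", "kwargs": {
  "increments": [
    {"slide": [0, 0, -30]},
    {"slide": [0, 0, -30]},
    {"slide": [0, 0, -30]},
    {"slide": [-23, -27.4, 0], "rotation": [0, 0, -1.23]},
    {"slide": [-22.4, -27.9, 0], "rotation": [0, 0, -1.23]},
    {"slide": [-21.8, -28.4, 0], "rotation": [0, 0, -1.23]},
    {"slide": [-21.2, -28.8, 0], "rotation": [0, 0, -1.23]},
    {"slide": [-20.6, -29.3, 0], "rotation": [0, 0, -1.23]},
    {"slide": [-20, -29.7, 0], "rotation": [0, 0, -1.23]},
    {"slide": [-19.3, -30.1, 0], "rotation": [0, 0, -1.23]},
    {"slide": [-18.7, -30.5, 0], "rotation": [0, 0, -1.23]},
    {"slide": [-18, -30.9, 0], "rotation": [0, 0, -1.23]},
    {"slide": [-17.4, -31.3, 0], "rotation": [0, 0, -1.23]},
    {"slide": [-16.7, -31.7, 0], "rotation": [0, 0, -1.23]},
    {"slide": [-16, -32, 0], "rotation": [0, 0, -1.23]},
    {"slide": [-15.3, -32.4, 0], "rotation": [0, 0, -1.23]},
    {"slide": [-14.6, -32.7, 0], "rotation": [0, 0, -1.23]},
    {"slide": [-13.9, -33, 0], "rotation": [0, 0, -1.23]},
    {"slide": [0, 0, 0]}
  ],
  "fingers": 0.33
}}

```text
invalid input
```

Run:
```python
from h import *
pose()
f=optics.grab_frame("wrist"); pose(); cv2.imwrite("pics/w1.png",f["frame"]); np.save("w1.npy",{k:v for k,v in f.items()},allow_pickle=True)
cv2.imwrite("pics/w1big.png",cv2.resize(f["frame"],None,fx=1.55,fy=1.55,interpolation=cv2.INTER_CUBIC))
```

```text
t 1.15 p [0.2323 0.5802 0.2313] ydir [ 0.3717  0.9284 -0.    ] z [ 0. -0. -1.] F [ 0.34  0.02 -0.18] T [-0.01  0.01  0.02] w 1.001
t 1.2 p [0.2323 0.5802 0.2313] ydir [ 3.717e-01  9.284e-01 -1.000e-04] z [-0.e+00 -1.e-04 -1.e+00] F [-0.42  0.13  0.26] T [-0.02  0.05  0.04] w 0.997
```

View pics/w1big.png

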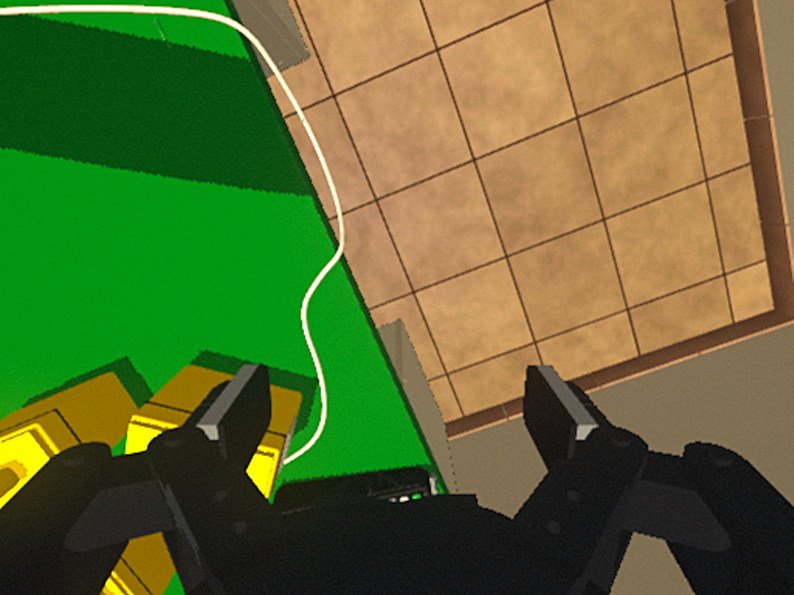

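Rows probably need both fields. I'll resend with `rotation` in every row.

{"fn": "jog_arm", "kwargs": {
  "increments": [
    {"slide": [0, 0, -30], "rotation": [0, 0, 0]},
    {"slide": [0, 0, -30], "rotation": [0, 0, 0]},
    {"slide": [0, 0, -30], "rotation": [0, 0, 0]},
    {"slide": [-23, -27.4, 0], "rotation": [0, 0, -1.23]},
    {"slide": [-22.4, -27.9, 0], "rotation": [0, 0, -1.23]},
    {"slide": [-21.8, -28.4, 0], "rotation": [0, 0, -1.23]},
    {"slide": [-21.2, -28.8, 0], "rotation": [0, 0, -1.23]},
    {"slide": [-20.6, -29.3, 0], "rotation": [0, 0, -1.23]},
    {"slide": [-20, -29.7, 0], "rotation": [0, 0, -1.23]},
    {"slide": [-19.3, -30.1, 0], "rotation": [0, 0, -1.23]},
    {"slide": [-18.7, -30.5, 0], "rotation": [0, 0, -1.23]},
    {"slide": [-18, -30.9, 0], "rotation": [0, 0, -1.23]},
    {"slide": [-17.4, -31.3, 0], "rotation": [0, 0, -1.23]},
    {"slide": [-16.7, -31.7, 0], "rotation": [0, 0, -1.23]},
    {"slide": [-16, -32, 0], "rotation": [0, 0, -1.23]},
    {"slide": [-15.3, -32.4, 0], "rotation": [0, 0, -1.23]},
    {"slide": [-14.6, -32.7, 0], "rotation": [0, 0, -1.23]},
    {"slide": [-13.9, -33, 0], "rotation": [0, 0, -1.23]},
    {"slide": [0, 0, 0], "rotation": [0, 0, 0]}
  ],
  "fingers": 0.33
}}

```text
time: 2.78
tool_pos: [0.4014, 0.0655, 0.3213]
tool_rot: [0.0, 0.033, 0.999, -0.001]
contact_force: [-0.5, -0.3, 0.2]
gripper_width: 0.328
```

Run:
```python
from h import *
pose()
f=optics.grab_frame("wrist"); pose(); cv2.imwrite("pics/w2.png",f["frame"]); np.save("w2.npy",f,allow_pickle=True)
cv2.imwrite("pics/w2big.png",cv2.resize(f["frame"],None,fx=1.55,fy=1.55,interpolation=cv2.INTER_CUBIC))
```

```text
t 2.78 p [0.4014 0.0655 0.3213] ydir [ 0.0664  0.9978 -0.0023] z [ 6.0e-04 -2.4e-03 -1.0e+00] F [-0.46 -0.33  0.17] T [ 0.04 -0.03  0.02] w 0.328
t 2.83 p [0.4008 0.0678 0.3213] ydir [ 6.510e-02  9.979e-01 -2.000e-04] z [-1.e-04 -2.e-04 -1.e+00] F [-0.44  0.39 -0.6 ] T [0.01 0.03 0.02] w 0.328
```

View pics/w2big.png

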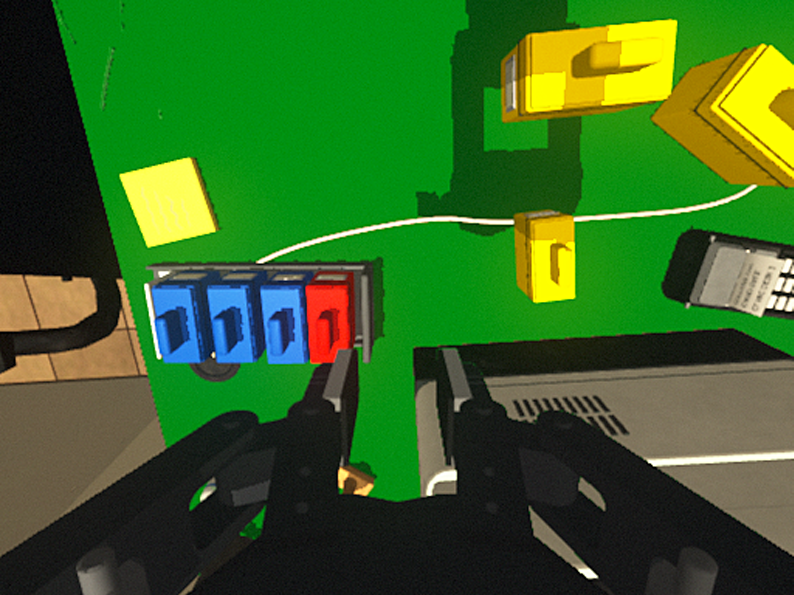

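Run:
```python
import cv2
a=cv2.imread("pics/w2.png")
cv2.imwrite("pics/w2rack.png",cv2.resize(a[160:250,85:250],None,fx=4.8,fy=4.8,interpolation=cv2.INTER_CUBIC))
cv2.imwrite("pics/w2yel.png",cv2.resize(a[125:205,310:400],None,fx=6,fy=6,interpolation=cv2.INTER_CUBIC))
```

```text
(no output)
```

View pics/w2rack.png

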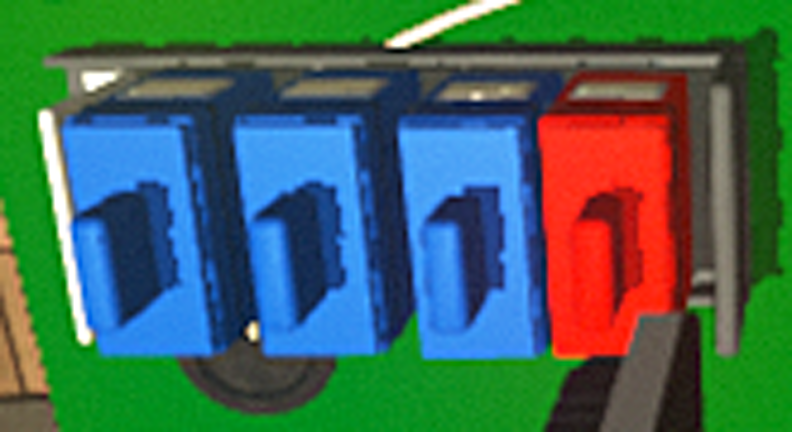

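View pics/w2yel.png

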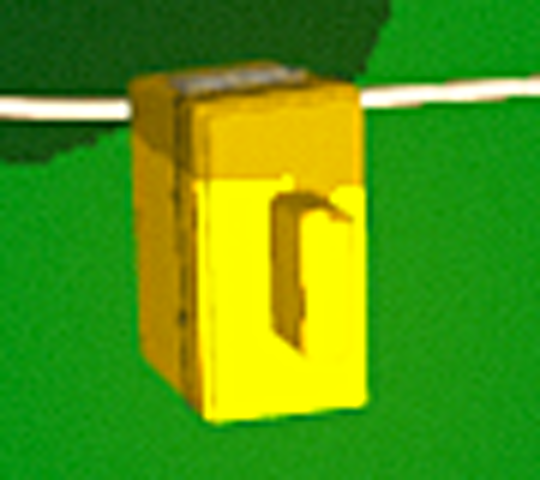

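```bash
cat > an.py <<'E'
from h import *
np.set_printoptions(precision=4,suppress=True)
f=np.load("w2.npy",allow_pickle=True).item()
C=lambda x,y:(x/4.8+85-.4,y/4.8+160-.4)
Y=lambda x,y:(x/6+310-.42,y/6+125-.42)
for n,u in dict(b3=(99,272),b2=(273,272),b1=(446,272),red=(596,270)).items():
    print("tab",n,onz(f,C(*u),.104))
for n,(l,r) in dict(b3=(64,188),b2=(236,361),b1=(400,522),red=(540,670)).items():
    print("top front edge",n,onz(f,C(l,120),.076),onz(f,C(r,118),.076))
for n,(l,r) in dict(b3=(98,228),b2=(264,392),b1=(420,545)).items():
    print("top rear edge",n,onz(f,C(l,355),.076),onz(f,C(r,355),.076))
print("stop inner top",onz(f,C(55,110),.063),onz(f,C(90,342),.063))
print("left wall inner top",onz(f,C(712,85),.062),onz(f,C(718,352),.062))
print("yel tab",onz(f,Y(330,283),.098))
for u in [(210,420),(368,402),(362,85),(192,100)]: print("yel top",onz(f,Y(*u),.068))
E
python3 an.py
```

```text
tab b3 [ 0.4611 -0.1514  0.104 ]
tab b2 [ 0.4644 -0.1007  0.104 ]
tab b1 [ 0.4676 -0.0504  0.104 ]
tab red [ 0.4698 -0.0067  0.104 ]
top front edge b3 [ 0.4217 -0.1684  0.076 ] [ 0.4235 -0.1306  0.076 ]
top front edge b2 [ 0.4251 -0.1162  0.076 ] [ 0.4269 -0.0782  0.076 ]
top front edge b1 [ 0.4283 -0.0665  0.076 ] [ 0.4301 -0.0294  0.076 ]
top front edge red [ 0.431 -0.024  0.076] [0.433  0.0154 0.076 ]
top rear edge b3 [ 0.4994 -0.1751  0.076 ] [ 0.5021 -0.1335  0.076 ]
top rear edge b2 [ 0.5029 -0.122   0.076 ] [ 0.5055 -0.0811  0.076 ]
top rear edge b1 [ 0.5061 -0.0721  0.076 ] [ 0.5086 -0.0322  0.076 ]
stop inner top [ 0.4214 -0.1784  0.063 ] [ 0.5003 -0.1849  0.063 ]
left wall inner top [0.4269 0.0276 0.062 ] [0.5177 0.0215 0.062 ]
yel tab [0.4221 0.2098 0.098 ]
yel top [0.4629 0.193  0.068 ]
yel top [0.4607 0.2321 0.068 ]
yel top [0.3821 0.2267 0.068 ]
yel top [0.383  0.1868 0.068 ]
```

Run:
```python
from h import *
plan((.4698,-.0067,.135),goal(-.06))
```

```text
total tool slide [-73.7 -69.8 186.3] rot [-0.01 -0.   -0.29] n 6 world [  69.   -74.5 -186.3]
[-12.3 -11.6  31. ] [-0.   -0.   -0.05]
[-12.3 -11.6  31. ] [-0.   -0.   -0.05]
[-12.3 -11.7  31. ] [-0.   -0.   -0.05]
[-12.3 -11.7  31. ] [-0.   -0.   -0.05]
[-12.2 -11.7  31. ] [-0.   -0.   -0.05]
[-12.2 -11.7  31. ] [-0.   -0.   -0.05]
```

{"fn": "jog_arm", "kwargs": {
  "increments": [
    {"slide": [-12.3, -11.6, 31], "rotation": [0, 0, -0.29]},
    {"slide": [-12.3, -11.6, 31], "rotation": [0, 0, 0]},
    {"slide": [-12.3, -11.6, 31], "rotation": [0, 0, 0]},
    {"slide": [-12.3, -11.6, 31], "rotation": [0, 0, 0]},
    {"slide": [-12.2, -11.7, 31], "rotation": [0, 0, 0]},
    {"slide": [-12.2, -11.7, 31], "rotation": [0, 0, 0]},
    {"slide": [0, 0, 0], "rotation": [0, 0, 0]},
    {"slide": [0, 0, 0], "rotation": [0, 0, 0]}
  ]
}}

```text
time: 3.5
tool_pos: [0.4686, -0.0023, 0.1334]
tool_rot: [-0.003, 0.027, 1.0, 0.001]
contact_force: [0.5, 0.8, -0.1]
gripper_width: 0.334
```

Run:
```python
from h import *
f=optics.grab_frame("wrist"); pose(); np.save("w3.npy",f,allow_pickle=True)
s=state()
cv2.imwrite("pics/w3big.png",cv2.resize(f["frame"],None,fx=1.55,fy=1.55,interpolation=cv2.INTER_CUBIC))
print(proj(f,s["tool_pos"]),proj(f,s["tool_pos"]+[0,0,-.055]))
```

```text
t 3.55 p [ 0.4699 -0.0023  0.1357] ydir [5.280e-02 9.986e-01 6.000e-04] z [-7.e-04  7.e-04 -1.e+00] F [0.4  1.14 1.48] T [-0.05  0.03 -0.05] w 0.329
[257.81088594 242.95290315] [257.27185781 209.22801593]
```

View pics/w3big.png

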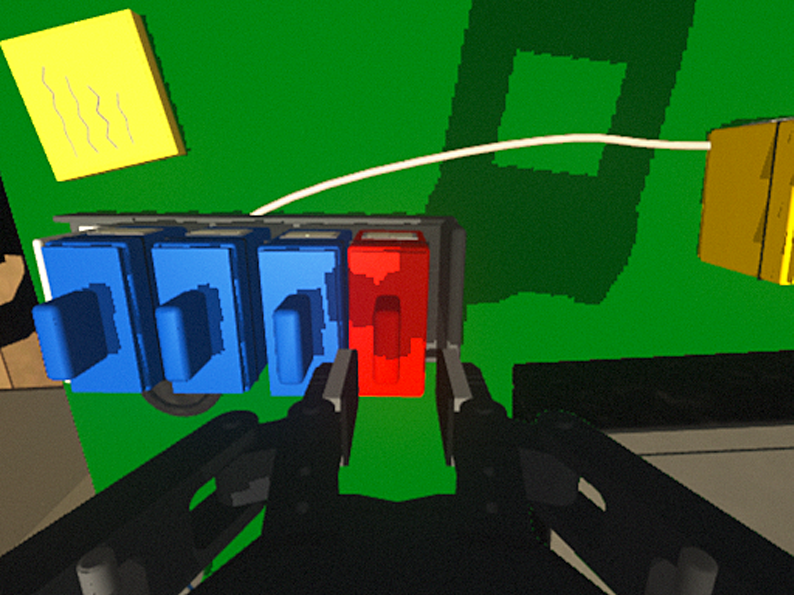

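Run:
```python
from h import *
np.set_printoptions(precision=4,suppress=True)
f=np.load("w3.npy",allow_pickle=True).item()
a=f["frame"]
cv2.imwrite("pics/w3c.png",cv2.resize(a[130:270,15:310],None,fx=2.7,fy=2.7,interpolation=cv2.INTER_CUBIC))
for u in [(386,340),(294,340),(180,345),(60,345)]: print(onz(f,(u[0]/1.55-.2,u[1]/1.55-.2),.104))
```

```text
[ 0.4681 -0.008   0.104 ]
[ 0.466  -0.0478  0.104 ]
[ 0.4657 -0.0976  0.104 ]
[ 0.463  -0.1496  0.104 ]
```

View pics/w3c.png

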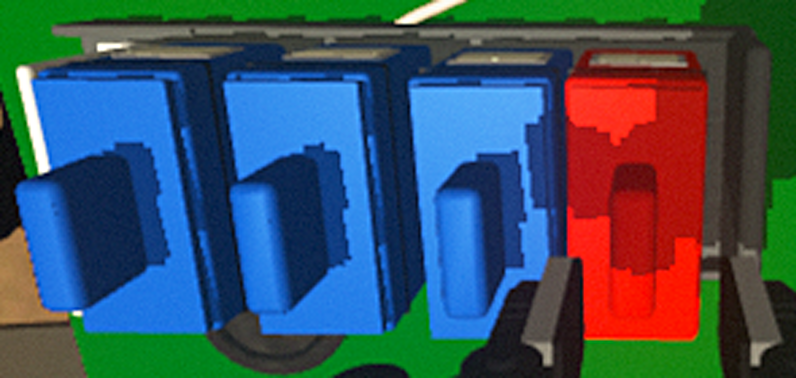

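{"fn": "jog_arm", "kwargs": {
  "increments": [
    {"slide": [0, -5, 6], "rotation": [0, 0, 0.3]},
    {"slide": [0, 0, 10], "rotation": [0, 0, 0]},
    {"slide": [0, 0, 10], "rotation": [0, 0, 0]},
    {"slide": [0, 0, 10], "rotation": [0, 0, 0]},
    {"slide": [0, 0, 10], "rotation": [0, 0, 0]},
    {"slide": [0, 0, 8], "rotation": [0, 0, 0]},
    {"slide": [0, 0, 0], "rotation": [0, 0, 0]},
    {"slide": [0, 0, 0], "rotation": [0, 0, 0]}
  ]
}}

```text
time: 4.22
tool_pos: [0.4691, -0.0083, 0.0804]
tool_rot: [-0.001, 0.029, 1.0, 0.0]
contact_force: [-0.1, 0.4, -1.0]
gripper_width: 0.331
```

Run:
```python
from h import *
pose()
f=optics.grab_frame("wrist"); pose(); np.save("w4.npy",f,allow_pickle=True)
cv2.imwrite("pics/w4.png",cv2.resize(f["frame"][130:290,110:350],None,fx=3.3,fy=3.3,interpolation=cv2.INTER_CUBIC))
```

```text
t 4.22 p [ 0.4691 -0.0083  0.0804] ydir [5.890e-02 9.983e-01 2.000e-04] z [-1.9e-03  3.0e-04 -1.0e+00] F [-0.13  0.44 -0.95] T [-0.09 -0.05  0.05] w 0.331
t 4.27 p [ 0.4697 -0.0084  0.0811] ydir [5.890e-02 9.983e-01 1.000e-04] z [-4.e-04  1.e-04 -1.e+00] F [-0.46  0.19 -0.16] T [ 0.05 -0.02  0.02] w 0.328
```

View pics/w4.png

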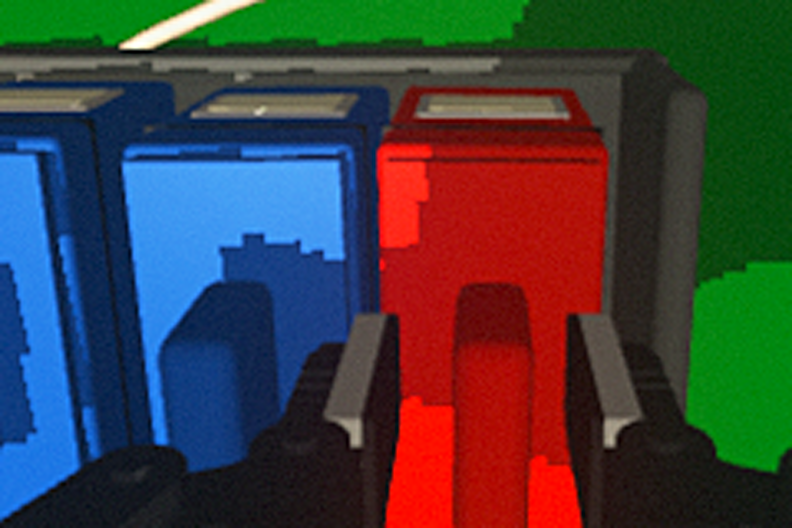

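The fingers straddle the red tab, with the pads at crop x≈397 and 570 and the tab at 455–530. I'll close on it.

{"fn": "jog_arm", "kwargs": {
  "increments": [
    {"slide": [0, 0, 0], "rotation": [0, 0, 0]},
    {"slide": [0, 0, 0], "rotation": [0, 0, 0]},
    {"slide": [0, 0, 0], "rotation": [0, 0, 0]},
    {"slide": [0, 0, 0], "rotation": [0, 0, 0]},
    {"slide": [0, 0, 0], "rotation": [0, 0, 0]},
    {"slide": [0, 0, 0], "rotation": [0, 0, 0]}
  ],
  "fingers": 0
}}

```text
time: 4.77
tool_pos: [0.4703, -0.0085, 0.082]
tool_rot: [0.001, 0.029, 1.0, -0.0]
contact_force: [0.3, -0.1, 2.4]
gripper_width: 0.124
```

{"fn": "jog_arm", "kwargs": {
  "increments": [
    {"slide": [0, 1, 0], "rotation": [0, 0, 0]},
    {"slide": [0, 1.5, 0], "rotation": [0, 0, 0]},
    {"slide": [0, 1.5, 0], "rotation": [0, 0, 0]},
    {"slide": [0, 1.5, 0], "rotation": [0, 0, 0]},
    {"slide": [0, 1, 0], "rotation": [0, 0, 0]},
    {"slide": [0, 0.5, 0], "rotation": [0, 0, 0]},
    {"slide": [0, 0, 0], "rotation": [0, 0, 0]}
  ]
}}

```text
time: 5.35
tool_pos: [0.4706, -0.0016, 0.0818]
tool_rot: [0.0, 0.029, 1.0, -0.0]
contact_force: [-0.2, -3.0, 7.1]
gripper_width: 0.122
```

Run:
```python
from h import *
pose()
f=optics.grab_frame("wrist"); pose(); np.save("w5.npy",f,allow_pickle=True)
cv2.imwrite("pics/w5.png",cv2.resize(f["frame"][130:290,110:350],None,fx=3.3,fy=3.3,interpolation=cv2.INTER_CUBIC))
```

```text
t 5.35 p [ 0.4706 -0.0016  0.0818] ydir [ 5.860e-02  9.983e-01 -8.000e-04] z [ 1.e-03 -9.e-04 -1.e+00] F [-0.17 -3.    7.1 ] T [-0.86  0.05 -0.03] w 0.122
t 5.4 p [ 0.4706 -0.0016  0.0819] ydir [ 5.870e-02  9.983e-01 -8.000e-04] z [ 1.e-03 -8.e-04 -1.e+00] F [ 0.08 -2.87  5.07] T [-0.91  0.03 -0.03] w 0.122
```

View pics/w5.png

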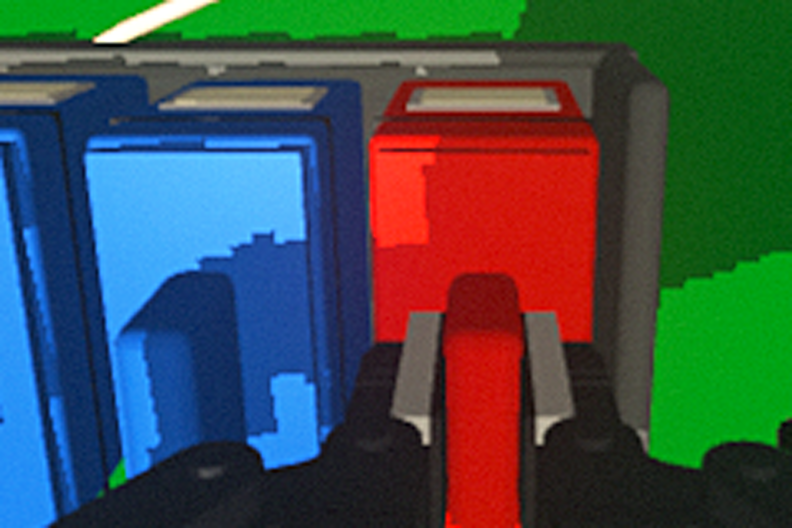

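{"fn": "jog_arm", "kwargs": {
  "increments": [
    {"slide": [0, 0.5, -0.2], "rotation": [0, 0, 0]},
    {"slide": [0, 0.5, 0], "rotation": [0, 0, 0]},
    {"slide": [0, 0.5, 0], "rotation": [0, 0, 0]},
    {"slide": [0, 0.5, 0], "rotation": [0, 0, 0]},
    {"slide": [0, 0, 0], "rotation": [0, 0, 0]}
  ]
}}

```text
time: 5.82
tool_pos: [0.4705, 0.0004, 0.0818]
tool_rot: [0.0, 0.029, 1.0, -0.0]
contact_force: [-0.9, -3.3, 4.8]
gripper_width: 0.126
```

{"fn": "jog_arm", "kwargs": {
  "increments": [
    {"slide": [0, 0.4, 0], "rotation": [0, 0, 0]},
    {"slide": [0, 0.4, 0], "rotation": [0, 0, 0]},
    {"slide": [0, 0, 0], "rotation": [0, 0, 0]}
  ]
}}

```text
time: 6.07
tool_pos: [0.4706, 0.0012, 0.0819]
tool_rot: [0.0, 0.029, 1.0, -0.0]
contact_force: [0.7, -3.6, 5.9]
gripper_width: 0.127
```

{"fn": "jog_arm", "kwargs": {
  "increments": [
    {"slide": [0, 0.4, 0], "rotation": [0, 0, 0]},
    {"slide": [0, 0.4, 0], "rotation": [0, 0, 0]},
    {"slide": [0, 0, 0], "rotation": [0, 0, 0]}
  ]
}}

```text
time: 6.32
tool_pos: [0.4706, 0.002, 0.0818]
tool_rot: [0.0, 0.029, 1.0, -0.0]
contact_force: [-0.4, -3.2, 4.8]
gripper_width: 0.123
```

{"fn": "jog_arm", "kwargs": {
  "increments": [
    {"slide": [0, 0.4, 0], "rotation": [0, 0, 0]},
    {"slide": [0, 0.4, 0], "rotation": [0, 0, 0]},
    {"slide": [0, 0, 0], "rotation": [0, 0, 0]}
  ]
}}

```text
time: 6.57
tool_pos: [0.4707, 0.0028, 0.0819]
tool_rot: [0.0, 0.029, 1.0, -0.0]
contact_force: [-0.4, -3.8, 5.3]
gripper_width: 0.128
```

{"fn": "jog_arm", "kwargs": {
  "increments": [
    {"slide": [0, 0.4, 0], "rotation": [0, 0, 0]},
    {"slide": [0, 0.4, 0], "rotation": [0, 0, 0]},
    {"slide": [0, 0, 0], "rotation": [0, 0, 0]}
  ]
}}

```text
time: 6.82
tool_pos: [0.4707, 0.0036, 0.0819]
tool_rot: [0.0, 0.029, 1.0, -0.0]
contact_force: [-0.3, -3.5, 6.6]
gripper_width: 0.125
```

{"fn": "jog_arm", "kwargs": {
  "increments": [
    {"slide": [0, 0.4, 0], "rotation": [0, 0, 0]},
    {"slide": [0, 0.4, 0], "rotation": [0, 0, 0]},
    {"slide": [0, 0, 0], "rotation": [0, 0, 0]}
  ]
}}

```text
time: 7.07
tool_pos: [0.4708, 0.0044, 0.0819]
tool_rot: [0.0, 0.029, 1.0, -0.0]
contact_force: [-0.6, -2.3, 5.1]
gripper_width: 0.129
```

{"fn": "jog_arm", "kwargs": {
  "increments": [
    {"slide": [0, 0.4, 0], "rotation": [0, 0, 0]},
    {"slide": [0, 0.3, 0], "rotation": [0, 0, 0]},
    {"slide": [0, 0, 0], "rotation": [0, 0, 0]}
  ]
}}

```text
time: 7.32
tool_pos: [0.4708, 0.0044, 0.0819]
tool_rot: [0.0, 0.029, 1.0, -0.001]
contact_force: [0.2, -6.6, 4.7]
gripper_width: 0.131
```

{"fn": "jog_arm", "kwargs": {
  "increments": [
    {"slide": [0, -0.5, 0], "rotation": [0, 0, 0]},
    {"slide": [0, 0, 0], "rotation": [0, 0, 0]},
    {"slide": [0, 0, 0], "rotation": [0, 0, 0]},
    {"slide": [0, 0, 0], "rotation": [0, 0, 0]}
  ],
  "fingers": 0.33
}}

```text
time: 7.65
tool_pos: [0.4697, 0.0054, 0.0806]
tool_rot: [-0.001, 0.029, 1.0, 0.001]
contact_force: [-0.9, 0.3, -0.5]
gripper_width: 0.327
```

{"fn": "jog_arm", "kwargs": {
  "increments": [
    {"slide": [0, 0, -5], "rotation": [0, 0, 0]},
    {"slide": [0, 0, -15], "rotation": [0, 0, 0]},
    {"slide": [0, 0, -25], "rotation": [0, 0, 0]},
    {"slide": [0, -15, 0], "rotation": [0, 0, 0]},
    {"slide": [0, -20, 0], "rotation": [0, 0, 0]},
    {"slide": [0, -20, 0], "rotation": [0, 0, 0]},
    {"slide": [0, 0, 0], "rotation": [0, 0, 0]},
    {"slide": [0, 0, 0], "rotation": [0, 0, 0]}
  ]
}}

```text
time: 8.32
tool_pos: [0.4672, -0.0504, 0.1267]
tool_rot: [0.0, 0.03, 1.0, 0.0]
contact_force: [-1.0, 1.0, -0.1]
gripper_width: 0.327
```

Run:
```python
from h import *
f=optics.grab_frame("wrist"); pose(); np.save("w6.npy",f,allow_pickle=True)
cv2.imwrite("pics/w6.png",cv2.resize(f["frame"][120:300,80:400],None,fx=2.5,fy=2.5,interpolation=cv2.INTER_CUBIC))
```

```text
t 8.37 p [ 0.4672 -0.0499  0.1265] ydir [5.970e-02 9.982e-01 8.000e-04] z [-1.e-04  8.e-04 -1.e+00] F [ 1.3 -0.7 -0.2] T [-0.    0.01  0.03] w 0.33
```

View pics/w6.png

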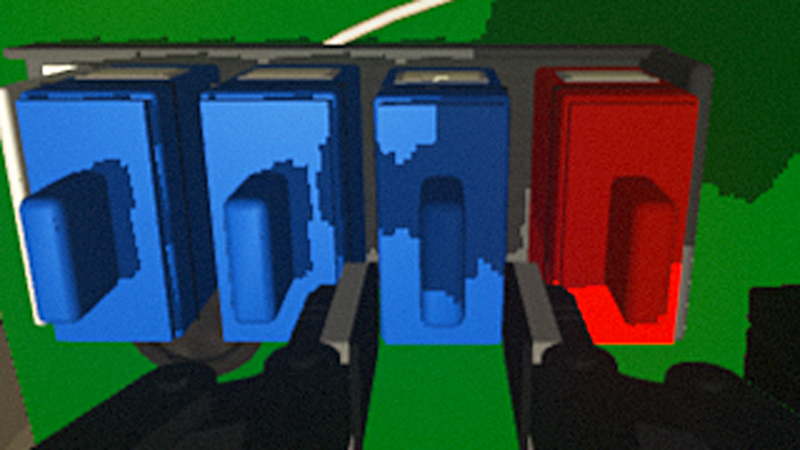

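The blue1 tab (crop x≈442) is centred between the pads. Descend, grip, and push the row right.

{"fn": "jog_arm", "kwargs": {
  "increments": [
    {"slide": [0, 0, 10], "rotation": [0, 0, 0]},
    {"slide": [0, 0, 12], "rotation": [0, 0, 0]},
    {"slide": [0, 0, 12], "rotation": [0, 0, 0]},
    {"slide": [0, 0, 10], "rotation": [0, 0, 0]},
    {"slide": [0, 0, 0], "rotation": [0, 0, 0]}
  ]
}}

```text
time: 8.78
tool_pos: [0.4647, -0.0491, 0.0786]
tool_rot: [-0.003, 0.029, 1.0, 0.001]
contact_force: [-0.7, -0.8, -1.4]
gripper_width: 0.328
```

{"fn": "jog_arm", "kwargs": {
  "increments": [
    {"slide": [0, 0, 0], "rotation": [0, 0, 0]},
    {"slide": [0, 0, 0], "rotation": [0, 0, 0]},
    {"slide": [0, 0, 0], "rotation": [0, 0, 0]},
    {"slide": [0, 0, 0], "rotation": [0, 0, 0]},
    {"slide": [0, 0, 0], "rotation": [0, 0, 0]},
    {"slide": [0, 0, 0], "rotation": [0, 0, 0]}
  ],
  "fingers": 0
}}

```text
time: 9.28
tool_pos: [0.4674, -0.0502, 0.0828]
tool_rot: [0.0, 0.03, 1.0, -0.0]
contact_force: [-0.7, 0.1, -1.2]
gripper_width: 0.126
```

{"fn": "jog_arm", "kwargs": {
  "increments": [
    {"slide": [0, -0.5, -0.3], "rotation": [0, 0, 0]},
    {"slide": [0, -1, 0], "rotation": [0, 0, 0]},
    {"slide": [0, -1.3, 0], "rotation": [0, 0, 0]},
    {"slide": [0, -1.3, 0], "rotation": [0, 0, 0]},
    {"slide": [0, -1.3, 0], "rotation": [0, 0, 0]},
    {"slide": [0, -1.3, 0], "rotation": [0, 0, 0]},
    {"slide": [0, -1.3, 0], "rotation": [0, 0, 0]},
    {"slide": [0, -0.8, 0], "rotation": [0, 0, 0]}
  ]
}}

```text
time: 9.95
tool_pos: [0.4667, -0.0591, 0.0828]
tool_rot: [-0.0, 0.03, 1.0, 0.0]
contact_force: [-0.2, -0.7, -1.0]
gripper_width: 0.126
```

{"fn": "jog_arm", "kwargs": {
  "increments": [
    {"slide": [0, -0.6, 0], "rotation": [0, 0, 0]},
    {"slide": [0, -0.6, 0], "rotation": [0, 0, 0]},
    {"slide": [0, -0.6, 0], "rotation": [0, 0, 0]},
    {"slide": [0, -0.6, 0], "rotation": [0, 0, 0]},
    {"slide": [0, -0.6, 0], "rotation": [0, 0, 0]},
    {"slide": [0, -0.6, 0], "rotation": [0, 0, 0]}
  ]
}}

```text
time: 10.45
tool_pos: [0.4665, -0.0624, 0.0828]
tool_rot: [0.0, 0.029, 1.0, 0.0]
contact_force: [0.6, 1.0, -1.0]
gripper_width: 0.121
```

Run:
```python
from h import *
f=optics.grab_frame("wrist"); pose()
cv2.imwrite("pics/w7.png",cv2.resize(f["frame"][120:300,80:400],None,fx=2.5,fy=2.5,interpolation=cv2.INTER_CUBIC))
```

```text
t 10.5 p [ 0.4666 -0.0626  0.0828] ydir [5.900e-02 9.983e-01 1.000e-04] z [ 0.e+00  1.e-04 -1.e+00] F [ 1.25  1.71 -2.17] T [ 0.25 -0.01 -0.03] w 0.129
```

View pics/w7.png

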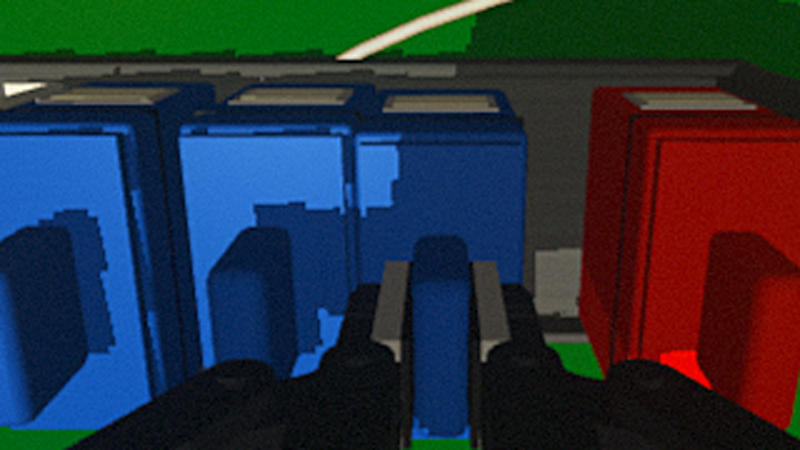

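{"fn": "jog_arm", "kwargs": {
  "increments": [
    {"slide": [0, -0.8, 0.1], "rotation": [0, 0, 0]},
    {"slide": [0, -0.8, 0.1], "rotation": [0, 0, 0]},
    {"slide": [0, -0.8, 0], "rotation": [0, 0, 0]},
    {"slide": [0, -0.8, 0], "rotation": [0, 0, 0]},
    {"slide": [0, -0.8, 0], "rotation": [0, 0, 0]},
    {"slide": [0, -0.8, 0], "rotation": [0, 0, 0]},
    {"slide": [0, -0.8, 0], "rotation": [0, 0, 0]},
    {"slide": [0, -0.8, 0], "rotation": [0, 0, 0]}
  ]
}}

```text
time: 11.17
tool_pos: [0.4662, -0.069, 0.0826]
tool_rot: [0.0, 0.029, 1.0, -0.0]
contact_force: [-0.6, 1.2, -1.2]
gripper_width: 0.126
```

{"fn": "jog_arm", "kwargs": {
  "increments": [
    {"slide": [0, -0.8, 0], "rotation": [0, 0, 0]},
    {"slide": [0, -0.8, 0], "rotation": [0, 0, 0]},
    {"slide": [0, -0.8, 0], "rotation": [0, 0, 0]},
    {"slide": [0, -0.8, 0], "rotation": [0, 0, 0]},
    {"slide": [0, -0.8, 0], "rotation": [0, 0, 0]},
    {"slide": [0, -0.8, 0], "rotation": [0, 0, 0]},
    {"slide": [0, 0, 0], "rotation": [0, 0, 0]}
  ]
}}

```text
time: 11.75
tool_pos: [0.4659, -0.0737, 0.0826]
tool_rot: [-0.0, 0.03, 1.0, 0.0]
contact_force: [0.3, 2.0, -0.1]
gripper_width: 0.127
```

Run:
```python
from h import *
f=optics.grab_frame("wrist"); pose()
cv2.imwrite("pics/w8.png",cv2.resize(f["frame"][120:300,40:400],None,fx=2.2,fy=2.2,interpolation=cv2.INTER_CUBIC))
```

```text
t 11.8 p [ 0.4658 -0.0737  0.0826] ydir [5.900e-02 9.983e-01 1.000e-04] z [-1.e-04  1.e-04 -1.e+00] F [-0.79  1.34  0.28] T [ 0.39 -0.05 -0.02] w 0.122
```

View pics/w8.png

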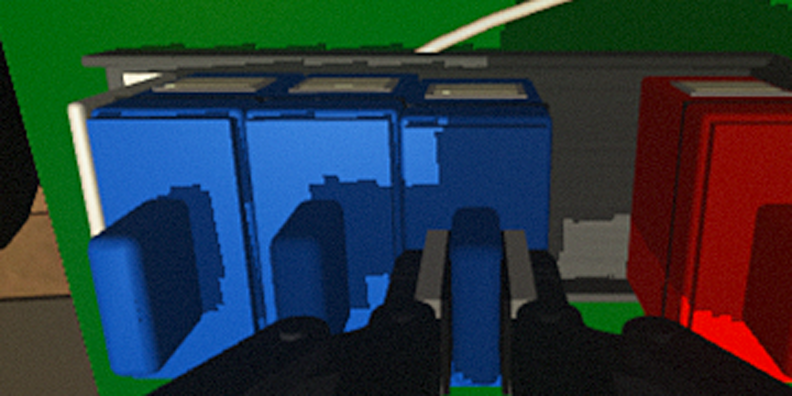

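{"fn": "jog_arm", "kwargs": {
  "increments": [
    {"slide": [0, -0.7, 0], "rotation": [0, 0, 0]},
    {"slide": [0, -0.7, 0], "rotation": [0, 0, 0]},
    {"slide": [0, -0.7, 0], "rotation": [0, 0, 0]},
    {"slide": [0, -0.7, 0], "rotation": [0, 0, 0]},
    {"slide": [0, -0.7, 0], "rotation": [0, 0, 0]},
    {"slide": [0, 0, 0], "rotation": [0, 0, 0]}
  ]
}}

```text
time: 12.3
tool_pos: [0.4656, -0.0774, 0.0826]
tool_rot: [-0.0, 0.03, 1.0, -0.0]
contact_force: [-0.3, 0.8, -0.6]
gripper_width: 0.123
```

{"fn": "jog_arm", "kwargs": {
  "increments": [
    {"slide": [0, -0.5, 0], "rotation": [0, 0, 0]},
    {"slide": [0, -0.5, 0], "rotation": [0, 0, 0]},
    {"slide": [0, 0, 0], "rotation": [0, 0, 0]}
  ]
}}

```text
time: 12.55
tool_pos: [0.4656, -0.0783, 0.0826]
tool_rot: [-0.0, 0.029, 1.0, -0.0]
contact_force: [0.3, 1.3, -1.4]
gripper_width: 0.122
```

{"fn": "jog_arm", "kwargs": {
  "increments": [
    {"slide": [0, -0.5, 0], "rotation": [0, 0, 0]},
    {"slide": [0, -0.5, 0], "rotation": [0, 0, 0]},
    {"slide": [0, 0, 0], "rotation": [0, 0, 0]}
  ]
}}

```text
time: 12.8
tool_pos: [0.4655, -0.0793, 0.0826]
tool_rot: [-0.0, 0.03, 1.0, -0.0]
contact_force: [0.3, 2.0, -1.0]
gripper_width: 0.123
```

{"fn": "jog_arm", "kwargs": {
  "increments": [
    {"slide": [0, -0.4, 0], "rotation": [0, 0, 0]},
    {"slide": [0, -0.4, 0], "rotation": [0, 0, 0]},
    {"slide": [0, 0, 0], "rotation": [0, 0, 0]}
  ]
}}

```text
time: 13.05
tool_pos: [0.4655, -0.0801, 0.0826]
tool_rot: [-0.0, 0.029, 1.0, -0.0]
contact_force: [-0.3, 1.6, -0.6]
gripper_width: 0.123
```

{"fn": "jog_arm", "kwargs": {
  "increments": [
    {"slide": [0, -0.4, 0], "rotation": [0, 0, 0]},
    {"slide": [0, -0.4, 0], "rotation": [0, 0, 0]},
    {"slide": [0, 0, 0], "rotation": [0, 0, 0]}
  ]
}}

```text
time: 13.3
tool_pos: [0.4654, -0.0807, 0.0826]
tool_rot: [-0.0, 0.03, 1.0, 0.0]
contact_force: [0.1, 2.6, -0.7]
gripper_width: 0.13
```

Run:
```python
from h import *
f=optics.grab_frame("wrist"); pose()
cv2.imwrite("pics/w9.png",cv2.resize(f["frame"][120:300,40:400],None,fx=2.2,fy=2.2,interpolation=cv2.INTER_CUBIC))
```

```text
t 13.35 p [ 0.4655 -0.0807  0.0826] ydir [5.900e-02 9.983e-01 2.000e-04] z [ 0.e+00  2.e-04 -1.e+00] F [-0.76  3.1  -1.21] T [ 0.53 -0.   -0.01] w 0.124
```

View pics/w9.png

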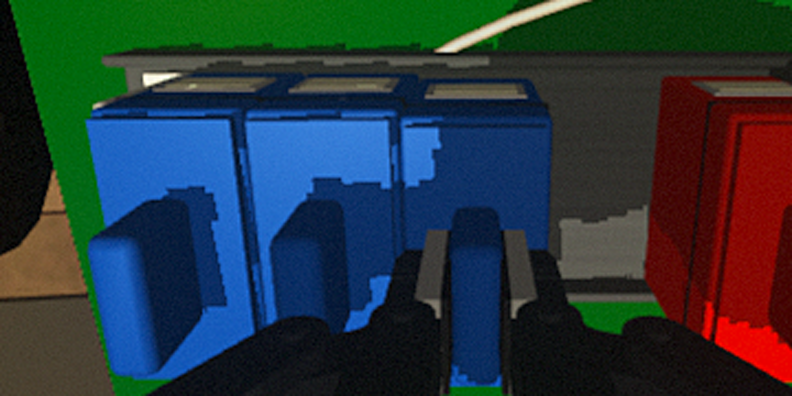

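{"fn": "jog_arm", "kwargs": {
  "increments": [
    {"slide": [0, -0.4, 0], "rotation": [0, 0, 0]},
    {"slide": [0, -0.4, 0.2], "rotation": [0, 0, 0]},
    {"slide": [0, 0, 0], "rotation": [0, 0, 0]}
  ]
}}

```text
time: 13.6
tool_pos: [0.4656, -0.0809, 0.0826]
tool_rot: [0.0, 0.03, 1.0, 0.001]
contact_force: [1.0, 5.5, 1.5]
gripper_width: 0.126
```

The stop is felt at 5.5 N. The gap between red and blue1 is about 45.4 mm. Release and go to the yellow case.

{"fn": "jog_arm", "kwargs": {
  "increments": [
    {"slide": [0, 0.6, 0], "rotation": [0, 0, 0]},
    {"slide": [0, 0, 0], "rotation": [0, 0, 0]},
    {"slide": [0, 0, 0], "rotation": [0, 0, 0]},
    {"slide": [0, 0, 0], "rotation": [0, 0, 0]}
  ],
  "fingers": 0.33
}}

```text
time: 13.93
tool_pos: [0.4656, -0.0814, 0.0826]
tool_rot: [0.0, 0.029, 1.0, -0.0]
contact_force: [0.5, -0.2, -0.1]
gripper_width: 0.328
```

{"fn": "jog_arm", "kwargs": {
  "increments": [
    {"slide": [0, 0, -5], "rotation": [0, 0, 0]},
    {"slide": [0, 0, -15], "rotation": [0, 0, 0]},
    {"slide": [0, 0, -25], "rotation": [0, 0, 0]},
    {"slide": [0, 0, -30], "rotation": [0, 0, 0]},
    {"slide": [0, 0, -10], "rotation": [0, 0, 0]},
    {"slide": [0, 0, 0], "rotation": [0, 0, 0]}
  ]
}}

```text
time: 14.43
tool_pos: [0.4677, -0.0819, 0.1715]
tool_rot: [0.004, 0.029, 1.0, -0.001]
contact_force: [-0.6, -0.4, 0.0]
gripper_width: 0.329
```

Run:
```python
from h import *
f=optics.grab_frame("wrist"); pose()
cv2.imwrite("pics/w10.png",cv2.resize(f["frame"],None,fx=1.55,fy=1.55,interpolation=cv2.INTER_CUBIC)); np.save("w10.npy",f,allow_pickle=True)
plan((.4221,.2095,.165),goal(.072))
```

```text
t 14.48 p [ 0.4664 -0.0814  0.169 ] ydir [ 0.059   0.9983 -0.0012] z [ 0.0034 -0.0014 -1.    ] F [-0.77  0.79 -0.74] T [-0.04  0.02 -0.06] w 0.333
total tool slide [ 61.4 287.8   3.4] rot [-0.08  0.19 -7.51] n 8 world [-44.3 290.9  -4. ]
[ 7.7 36.   0.4] [-0.01  0.02 -0.94]
[ 7.1 36.1  0.4] [-0.01  0.02 -0.94]
[ 6.5 36.2  0.4] [-0.01  0.02 -0.94]
[ 5.9 36.3  0.5] [-0.01  0.02 -0.94]
[ 5.3 36.4  0.5] [-0.01  0.02 -0.94]
[ 4.7 36.5  0.5] [-0.01  0.02 -0.94]
[ 4.1 36.6  0.5] [-0.01  0.02 -0.94]
[ 3.5 36.6  0.5] [-0.01  0.02 -0.94]
```

View pics/w10.png

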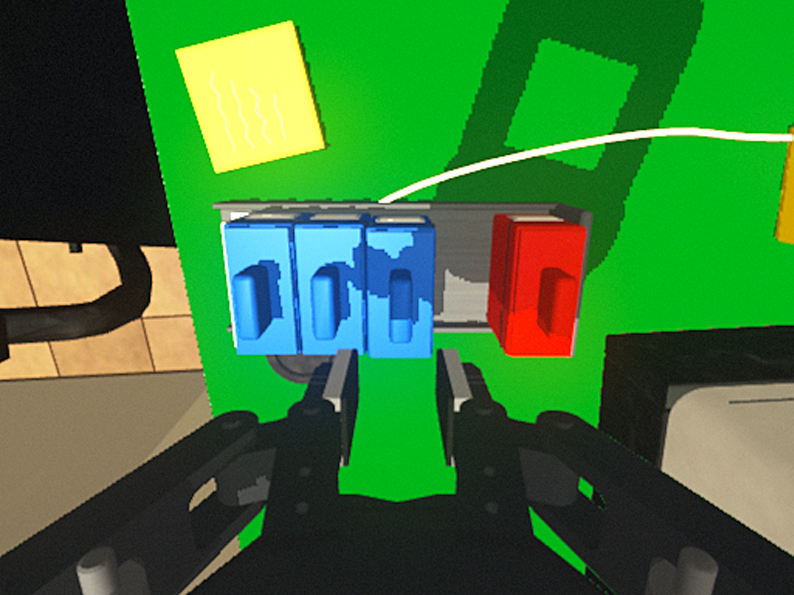

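{"fn": "jog_arm", "kwargs": {
  "increments": [
    {"slide": [7.7, 36, 0.4], "rotation": [0, 0, -0.94]},
    {"slide": [7.1, 36.1, 0.4], "rotation": [0, 0, -0.94]},
    {"slide": [6.5, 36.2, 0.4], "rotation": [0, 0, -0.94]},
    {"slide": [5.9, 36.3, 0.5], "rotation": [0, 0, -0.94]},
    {"slide": [5.3, 36.4, 0.5], "rotation": [0, 0, -0.94]},
    {"slide": [4.7, 36.5, 0.5], "rotation": [0, 0, -0.94]},
    {"slide": [4.1, 36.6, 0.5], "rotation": [0, 0, -0.94]},
    {"slide": [3.5, 36.6, 0.5], "rotation": [0, 0, -0.94]},
    {"slide": [0, 0, 0], "rotation": [0, 0, 0]},
    {"slide": [0, 0, 0], "rotation": [0, 0, 0]}
  ],
  "fingers": 0.45
}}

```text
time: 15.32
tool_pos: [0.4193, 0.211, 0.1613]
tool_rot: [-0.002, -0.038, 0.999, -0.001]
contact_force: [0.5, -0.9, -0.8]
gripper_width: 0.45
```

Run:
```python
from h import *
f=optics.grab_frame("wrist"); pose()
cv2.imwrite("pics/w11.png",cv2.resize(f["frame"][100:340,90:430],None,fx=2.3,fy=2.3,interpolation=cv2.INTER_CUBIC)); np.save("w11.npy",f,allow_pickle=True)
```

```text
t 15.37 p [0.4198 0.21   0.1616] ydir [-0.0739  0.9973 -0.0014] z [-0.0032 -0.0016 -1.    ] F [ 0.09  0.34 -0.24] T [-0.01  0.02 -0.  ] w 0.448
```

View pics/w11.png

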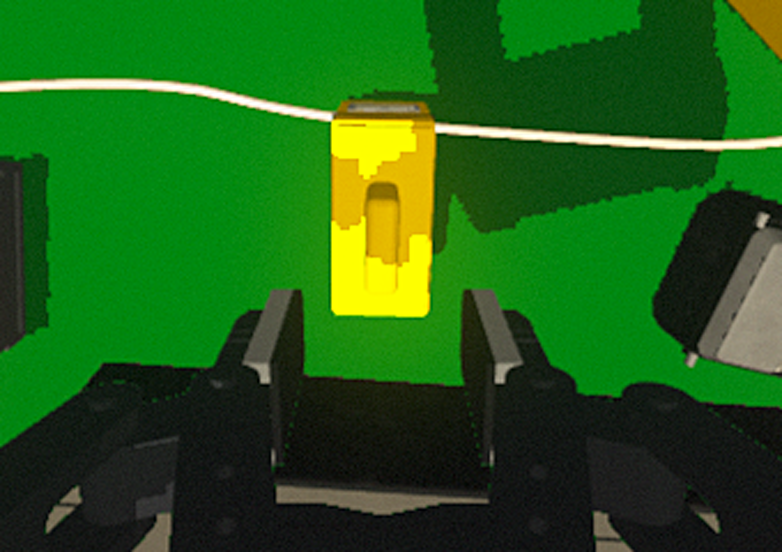

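Run:
```python
from h import *
np.set_printoptions(precision=4,suppress=True)
f=np.load("w11.npy",allow_pickle=True).item()
g=lambda x,y:(x/2.3+90-.28,y/2.3+100-.28)
print(onz(f,g(382,247),.098), onz(f,g(382,200),.098), onz(f,g(382,293),.098))
a=onz(f,g(332,122),.068);b=onz(f,g(332,315),.068);print(a,b,np.arctan2((b-a)[1],(b-a)[0]))
a=onz(f,g(434,122),.068);b=onz(f,g(430,315),.068);print(a,b,np.arctan2((b-a)[1],(b-a)[0]))
s=f; print(proj(f,[.422,.21,.098]))
```

```text
[0.4227 0.2101 0.098 ] [0.4059 0.2088 0.098 ] [0.4398 0.2114 0.098 ]
[0.3856 0.1884 0.068 ] [0.4643 0.1928 0.068 ] 0.05537173861831537
[0.3826 0.2264 0.068 ] [0.4612 0.2326 0.068 ] 0.078953241123274
[255.7809 206.3008]
```

{"fn": "jog_arm", "kwargs": {
  "increments": [
    {"slide": [-2.5, 0, 6], "rotation": [0, 0, 0.3]},
    {"slide": [0, 0, 15], "rotation": [0, 0, 0]},
    {"slide": [0, 0, 20], "rotation": [0, 0, 0]},
    {"slide": [0, 0, 20], "rotation": [0, 0, 0]},
    {"slide": [0, 0, 14], "rotation": [0, 0, 0]},
    {"slide": [0, 0, 7], "rotation": [0, 0, 0]},
    {"slide": [0, 0, 0], "rotation": [0, 0, 0]},
    {"slide": [0, 0, 0], "rotation": [0, 0, 0]}
  ]
}}

```text
time: 16.03
tool_pos: [0.4237, 0.2093, 0.0814]
tool_rot: [-0.0, -0.033, 0.999, -0.0]
contact_force: [0.4, -0.2, -0.6]
gripper_width: 0.454
```

Run:
```python
from h import *
f=optics.grab_frame("wrist"); pose()
cv2.imwrite("pics/w12.png",cv2.resize(f["frame"][100:340,90:430],None,fx=2.3,fy=2.3,interpolation=cv2.INTER_CUBIC))
```

```text
t 16.08 p [0.4243 0.2097 0.0823] ydir [-6.560e-02  9.978e-01  2.000e-04] z [ 1.e-03  3.e-04 -1.e+00] F [0.88 0.25 0.13] T [-0.03  0.02  0.04] w 0.45
```

View pics/w12.png

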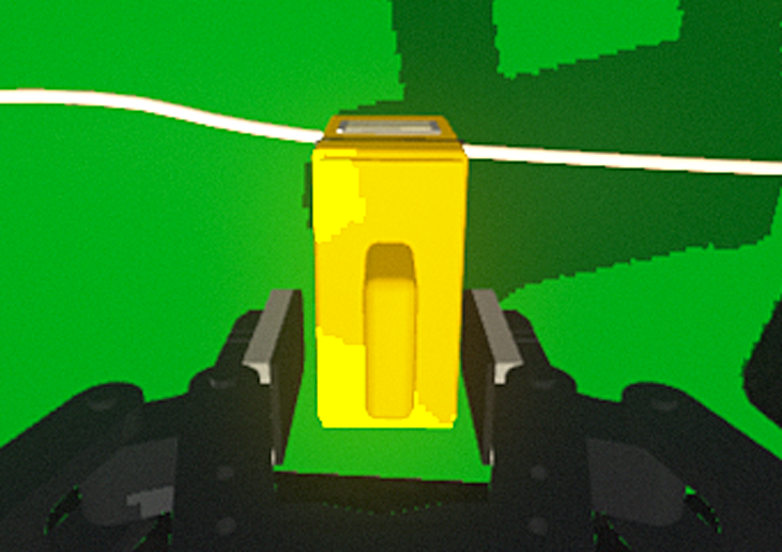

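{"fn": "jog_arm", "kwargs": {
  "increments": [
    {"slide": [1.5, 0.2, 3], "rotation": [0, 0, 0]},
    {"slide": [0, 0, 3.3], "rotation": [0, 0, 0]},
    {"slide": [0, 0, 0], "rotation": [0, 0, 0]}
  ],
  "fingers": 0.33
}}

```text
time: 16.33
tool_pos: [0.422, 0.2103, 0.0754]
tool_rot: [0.0, -0.034, 0.999, 0.0]
contact_force: [-0.1, 0.7, -1.3]
gripper_width: 0.331
```

{"fn": "jog_arm", "kwargs": {
  "increments": [
    {"slide": [0, 0, 0], "rotation": [0, 0, 0]},
    {"slide": [0, 0, 0], "rotation": [0, 0, 0]},
    {"slide": [0, 0, 0], "rotation": [0, 0, 0]},
    {"slide": [0, 0, 0], "rotation": [0, 0, 0]},
    {"slide": [0, 0, 0], "rotation": [0, 0, 0]},
    {"slide": [0, 0, 0], "rotation": [0, 0, 0]},
    {"slide": [0, 0, 0], "rotation": [0, 0, 0]}
  ],
  "fingers": 0
}}

```text
time: 16.92
tool_pos: [0.4223, 0.2104, 0.0757]
tool_rot: [0.0, -0.034, 0.999, 0.0]
contact_force: [-0.4, 1.1, 2.7]
gripper_width: 0.127
```

{"fn": "jog_arm", "kwargs": {
  "increments": [
    {"slide": [0, 0, -3], "rotation": [0, 0, 0]},
    {"slide": [0, 0, -7], "rotation": [0, 0, 0]},
    {"slide": [0, 0, -15], "rotation": [0, 0, 0]},
    {"slide": [0, 0, -20], "rotation": [0, 0, 0]},
    {"slide": [0, 0, -20], "rotation": [0, 0, 0]},
    {"slide": [0, 0, -20], "rotation": [0, 0, 0]},
    {"slide": [0, 0, -15], "rotation": [0, 0, 0]},
    {"slide": [0, 0, -10], "rotation": [0, 0, 0]},
    {"slide": [0, 0, 0], "rotation": [0, 0, 0]},
    {"slide": [0, 0, 0], "rotation": [0, 0, 0]}
  ]
}}

```text
time: 17.75
tool_pos: [0.422, 0.2102, 0.1854]
tool_rot: [0.0, -0.034, 0.999, 0.0]
contact_force: [0.7, -0.5, -2.9]
gripper_width: 0.123
```

Run:
```python
from h import *
f=optics.grab_frame("wrist"); pose()
cv2.imwrite("pics/w13.png",cv2.resize(f["frame"][100:340,90:430],None,fx=2.3,fy=2.3,interpolation=cv2.INTER_CUBIC))
plan((.4682,-.0383,.19),goal(-.060))
```

```text
t 17.8 p [0.4215 0.21   0.1844] ydir [-6.700e-02  9.978e-01 -5.000e-04] z [-1.5e-03 -6.0e-04 -1.0e+00] F [-0.04  0.03 -1.86] T [-0.04  0.01  0.01] w 0.124
total tool slide [ -30.  -250.9   -5.5] rot [-0.03 -0.09  7.28] n 7 world [  46.7 -248.3    5.6]
[ -4.3 -35.8  -0.8] [-0.   -0.01  1.04]
[ -4.9 -35.8  -0.8] [-0.   -0.01  1.04]
[ -5.6 -35.7  -0.8] [-0.   -0.01  1.04]
[ -6.2 -35.6  -0.8] [-0.   -0.01  1.04]
[ -6.9 -35.4  -0.8] [-0.   -0.01  1.04]
[ -7.5 -35.3  -0.8] [-0.   -0.01  1.04]
[ -8.2 -35.2  -0.8] [-0.   -0.01  1.04]
```

View pics/w13.png

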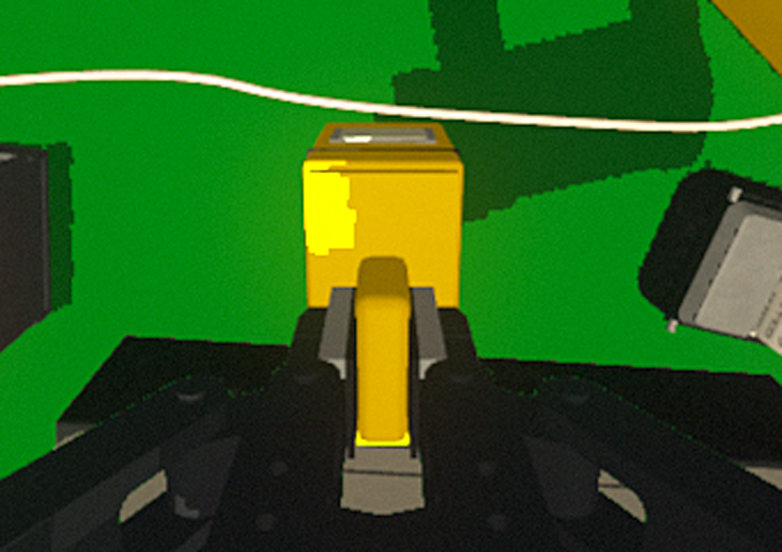

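Run:
```python
from h import *
f=np.load("w10.npy",allow_pickle=True).item()
cv2.imwrite("pics/w10c.png",cv2.resize(f["frame"][120:240,240:390],None,fx=5,fy=5,interpolation=cv2.INTER_CUBIC))
```

```text
(no output)
```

View pics/w10c.png

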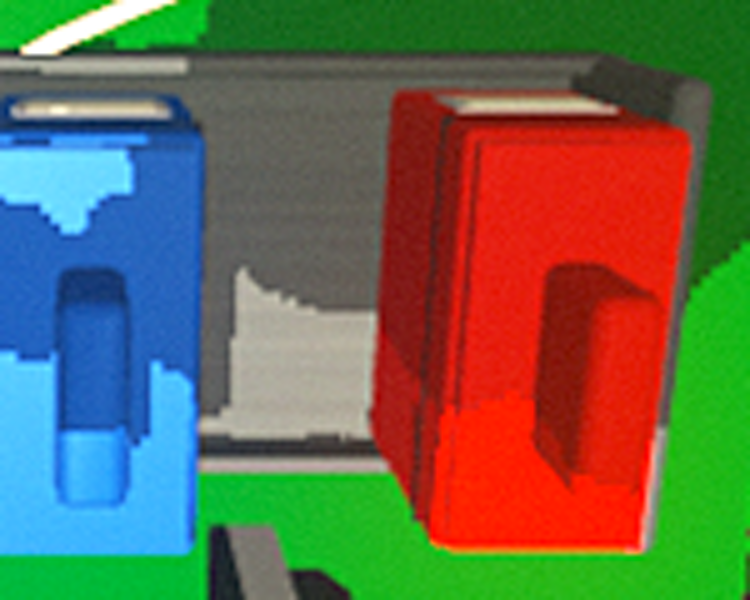

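{"fn": "jog_arm", "kwargs": {
  "increments": [
    {"slide": [0, 0, -8], "rotation": [0, 0, 0]},
    {"slide": [0, 0, -8], "rotation": [0, 0, 0]},
    {"slide": [-2, -18, 0], "rotation": [0, 0, 0]},
    {"slide": [-4, -28, 0], "rotation": [0, 0, 0.9]},
    {"slide": [-4, -28, 0], "rotation": [0, 0, 0.9]},
    {"slide": [-4, -28, 0], "rotation": [0, 0, 0.9]},
    {"slide": [-5, -28, 0], "rotation": [0, 0, 0.9]},
    {"slide": [-5, -28, 0], "rotation": [0, 0, 0.9]},
    {"slide": [-6, -28, 0], "rotation": [0, 0, 0.9]},
    {"slide": [-6, -28, 0], "rotation": [0, 0, 0.9]},
    {"slide": [-4, -20, 0], "rotation": [0, 0, 0.9]},
    {"slide": [-2, -11, 0], "rotation": [0, 0, 0]},
    {"slide": [0, 0, 0], "rotation": [0, 0, 0]},
    {"slide": [0, 0, 0], "rotation": [0, 0, 0]}
  ]
}}

```text
time: 18.97
tool_pos: [0.4675, -0.034, 0.2014]
tool_rot: [-0.0, 0.03, 1.0, 0.0]
contact_force: [-0.4, 0.5, -2.4]
gripper_width: 0.124
```

Run:
```python
from h import *
np.set_printoptions(precision=4,suppress=True)
f=np.load("w10.npy",allow_pickle=True).item()
g=lambda x,y:(x/5+240-.4,y/5+120-.4)
for z in (.018,.024):
    a=onz(f,g(290,55),z);b=onz(f,g(290,472),z);c=onz(f,g(290,76),z);d=onz(f,g(290,457),z)
    print(z,a,b,(a+b)/2,b[0]-a[0],(c+d)/2)
print("red tab",onz(f,g(622,397),.104),"blue tab",onz(f,g(92,400),.104))
g2=optics.grab_frame("wrist"); pose()
cv2.imwrite("pics/w14.png",cv2.resize(g2["frame"][80:320,60:420],None,fx=2.2,fy=2.2,interpolation=cv2.INTER_CUBIC))
plan((.468,-.0383,.199),goal(-.060))
```

```text
0.018 [ 0.4224 -0.0369  0.018 ] [ 0.5165 -0.0383  0.018 ] [ 0.4695 -0.0376  0.018 ] 0.09409591429687364 [ 0.4698 -0.0376  0.018 ]
0.024 [ 0.4219 -0.0377  0.024 ] [ 0.5141 -0.0391  0.024 ] [ 0.468  -0.0384  0.024 ] 0.0921918308111247 [ 0.4683 -0.0384  0.024 ]
red tab [0.4715 0.0034 0.104 ] blue tab [ 0.4671 -0.0814  0.104 ]
t 19.02 p [ 0.4675 -0.0335  0.2014] ydir [0.058  0.9983 0.0008] z [-0.0004  0.0009 -1.    ] F [-0.32 -0.76 -2.35] T [0.07 0.03 0.03] w 0.122
total tool slide [-0.8 -4.8  2.4] rot [ 0.05 -0.02  0.11] n 1 world [ 0.5 -4.8 -2.4]
[-0.8 -4.8  2.4] [ 0.05 -0.02  0.11]
```

View pics/w14.png

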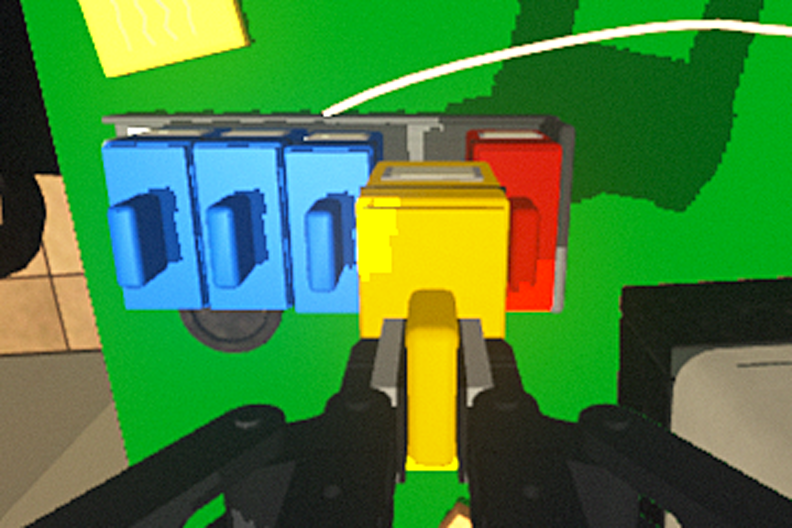

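{"fn": "jog_arm", "kwargs": {
  "increments": [
    {"slide": [-1.6, -4.8, 0], "rotation": [0, 0, 0]},
    {"slide": [0, 0, 8], "rotation": [0, 0, 0.1]},
    {"slide": [0, 0, 12], "rotation": [0, 0, 0]},
    {"slide": [0, 0, 12], "rotation": [0, 0, 0]},
    {"slide": [0, 0, 8], "rotation": [0, 0, 0]},
    {"slide": [0, 0, 0], "rotation": [0, 0, 0]},
    {"slide": [0, 0, 0], "rotation": [0, 0, 0]},
    {"slide": [0, 0, 0], "rotation": [0, 0, 0]}
  ]
}}

```text
time: 19.68
tool_pos: [0.469, -0.039, 0.1614]
tool_rot: [0.0, 0.03, 1.0, -0.0]
contact_force: [-0.5, 0.1, -2.2]
gripper_width: 0.125
```

Run:
```python
from h import *
g2=optics.grab_frame("wrist"); pose()
cv2.imwrite("pics/w15.png",cv2.resize(g2["frame"][80:320,60:420],None,fx=2.2,fy=2.2,interpolation=cv2.INTER_CUBIC))
g=optics.grab_frame("scene")
cv2.imwrite("pics/s15.png",cv2.resize(g["frame"][150:310,200:370],None,fx=3.5,fy=3.5,interpolation=cv2.INTER_CUBIC))
```

```text
t 19.73 p [ 0.4693 -0.0391  0.1619] ydir [ 6.030e-02  9.982e-01 -2.000e-04] z [ 9.e-04 -2.e-04 -1.e+00] F [-0.01 -0.7  -1.91] T [0.01 0.06 0.03] w 0.125
```

View pics/w15.png

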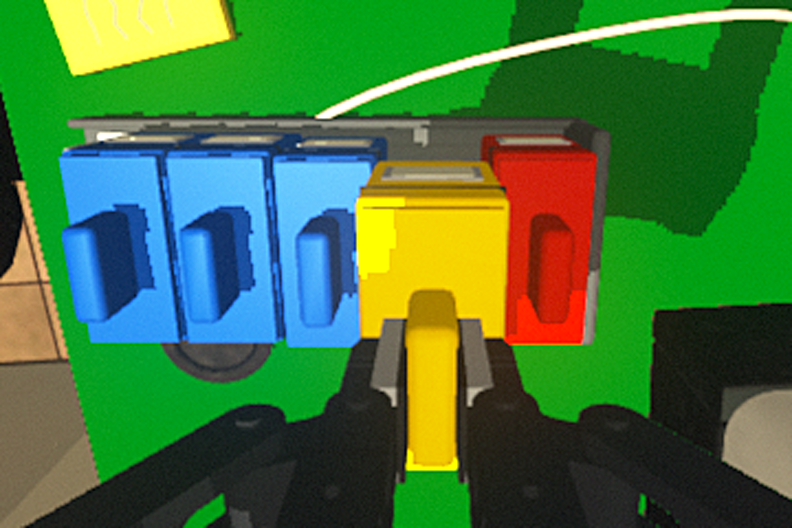

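View pics/s15.png

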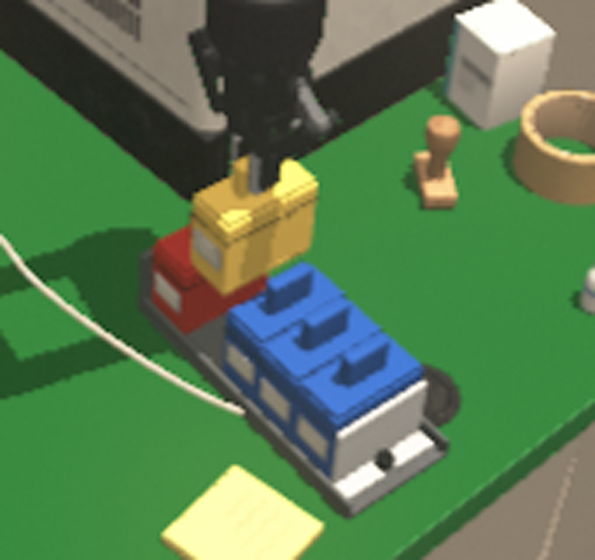

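Yellow hangs upright over the gap between red and blue1. Lowering it in stages and watching the force.

{"fn": "jog_arm", "kwargs": {
  "increments": [
    {"slide": [0.2, 0.8, 2], "rotation": [0, 0, 0]},
    {"slide": [0, 0, 4], "rotation": [0, 0, 0]},
    {"slide": [0, 0, 4], "rotation": [0, 0, 0]},
    {"slide": [0, 0, 4], "rotation": [0, 0, 0]},
    {"slide": [0, 0, 4], "rotation": [0, 0, 0]},
    {"slide": [0, 0, 2], "rotation": [0, 0, 0]},
    {"slide": [0, 0, 0], "rotation": [0, 0, 0]}
  ]
}}

```text
time: 20.37
tool_pos: [0.4682, -0.0381, 0.1404]
tool_rot: [-0.001, 0.03, 1.0, 0.0]
contact_force: [0.2, 0.3, -1.1]
gripper_width: 0.129
```

{"fn": "jog_arm", "kwargs": {
  "increments": [
    {"slide": [0, 0, 4], "rotation": [0, 0, 0]},
    {"slide": [0, 0, 5], "rotation": [0, 0, 0]},
    {"slide": [0, 0, 5], "rotation": [0, 0, 0]},
    {"slide": [0, 0, 5], "rotation": [0, 0, 0]},
    {"slide": [0, 0, 5], "rotation": [0, 0, 0]},
    {"slide": [0, 0, 3], "rotation": [0, 0, 0]},
    {"slide": [0, 0, 0], "rotation": [0, 0, 0]}
  ]
}}

```text
time: 20.95
tool_pos: [0.4681, -0.0381, 0.1132]
tool_rot: [-0.001, 0.03, 1.0, 0.0]
contact_force: [-0.7, -0.4, -2.4]
gripper_width: 0.127
```

{"fn": "jog_arm", "kwargs": {
  "increments": [
    {"slide": [0, 0, 4], "rotation": [0, 0, 0]},
    {"slide": [0, 0, 4], "rotation": [0, 0, 0]},
    {"slide": [0, 0, 4], "rotation": [0, 0, 0]},
    {"slide": [0, 0, 2], "rotation": [0, 0, 0]},
    {"slide": [0, 0, 2], "rotation": [0, 0, 0]},
    {"slide": [0, 0, 2], "rotation": [0, 0, 0]},
    {"slide": [0, 0, 2], "rotation": [0, 0, 0]},
    {"slide": [0, 0, 0], "rotation": [0, 0, 0]}
  ]
}}

```text
time: 21.62
tool_pos: [0.4686, -0.0382, 0.094]
tool_rot: [-0.0, 0.03, 1.0, 0.0]
contact_force: [0.1, 0.7, -2.6]
gripper_width: 0.125
```

{"fn": "jog_arm", "kwargs": {
  "increments": [
    {"slide": [0, 0, 2], "rotation": [0, 0, 0]},
    {"slide": [0, 0, 2], "rotation": [0, 0, 0]},
    {"slide": [0, 0, 2], "rotation": [0, 0, 0]},
    {"slide": [0, 0, 2], "rotation": [0, 0, 0]},
    {"slide": [0, 0, 0], "rotation": [0, 0, 0]}
  ]
}}

```text
time: 22.03
tool_pos: [0.4684, -0.0382, 0.0858]
tool_rot: [-0.0, 0.03, 1.0, 0.0]
contact_force: [-0.2, -0.4, -2.2]
gripper_width: 0.128
```

{"fn": "jog_arm", "kwargs": {
  "increments": [
    {"slide": [0, 0, 1], "rotation": [0, 0, 0]},
    {"slide": [0, 0, 1], "rotation": [0, 0, 0]},
    {"slide": [0, 0, 0], "rotation": [0, 0, 0]}
  ]
}}

```text
time: 22.28
tool_pos: [0.4687, -0.0382, 0.0842]
tool_rot: [-0.0, 0.03, 1.0, 0.0]
contact_force: [0.5, -0.2, -2.1]
gripper_width: 0.126
```

{"fn": "jog_arm", "kwargs": {
  "increments": [
    {"slide": [0, 0, 0.8], "rotation": [0, 0, 0]},
    {"slide": [0, 0, 0.8], "rotation": [0, 0, 0]},
    {"slide": [0, 0, 0], "rotation": [0, 0, 0]}
  ]
}}

```text
time: 22.53
tool_pos: [0.4687, -0.0382, 0.0827]
tool_rot: [-0.0, 0.03, 1.0, 0.0]
contact_force: [-0.4, -0.6, -1.7]
gripper_width: 0.121
```

{"fn": "jog_arm", "kwargs": {
  "increments": [
    {"slide": [0, 0, 0.6], "rotation": [0, 0, 0]},
    {"slide": [0, 0, 0.5], "rotation": [0, 0, 0]},
    {"slide": [0, 0, 0], "rotation": [0, 0, 0]}
  ]
}}

```text
time: 22.78
tool_pos: [0.4688, -0.0382, 0.0817]
tool_rot: [0.0, 0.03, 1.0, -0.0]
contact_force: [-0.3, -0.3, -2.1]
gripper_width: 0.128
```

{"fn": "jog_arm", "kwargs": {
  "increments": [
    {"slide": [0, 0, 0.4], "rotation": [0, 0, 0]},
    {"slide": [0, 0, 0.4], "rotation": [0, 0, 0]},
    {"slide": [0, 0, 0], "rotation": [0, 0, 0]}
  ]
}}

```text
time: 23.03
tool_pos: [0.469, -0.0383, 0.0817]
tool_rot: [-0.0, 0.03, 1.0, -0.0]
contact_force: [-3.2, 0.6, 5.4]
gripper_width: 0.128
```

Run:
```python
from h import *
g2=optics.grab_frame("wrist"); pose()
cv2.imwrite("pics/w16.png",cv2.resize(g2["frame"][100:320,60:420],None,fx=2.2,fy=2.2,interpolation=cv2.INTER_CUBIC))
g=optics.grab_frame("scene")
cv2.imwrite("pics/s16.png",cv2.resize(g["frame"][150:310,200:370],None,fx=3.5,fy=3.5,interpolation=cv2.INTER_CUBIC))
```

```text
t 23.08 p [ 0.469  -0.0383  0.0817] ydir [ 0.0603  0.9982 -0.    ] z [ 1.e-04 -0.e+00 -1.e+00] F [-3.09  1.46  5.16] T [ 0.11  0.62 -0.03] w 0.125
```

View pics/w16.png

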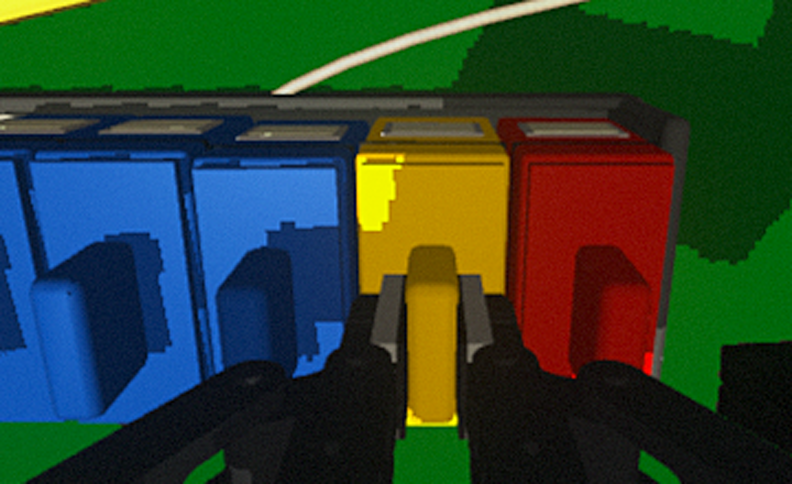

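View pics/s16.png

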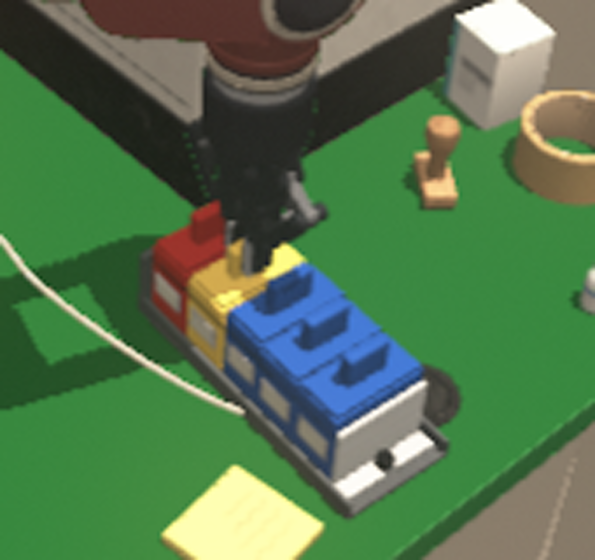

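Yellow seated at TCP z = 0.0817, as predicted, with its top level with its neighbours. Release partly and rise.

{"fn": "jog_arm", "kwargs": {
  "increments": [
    {"slide": [0, 0, -0.3], "rotation": [0, 0, 0]},
    {"slide": [0, 0, 0], "rotation": [0, 0, 0]},
    {"slide": [0, 0, 0], "rotation": [0, 0, 0]},
    {"slide": [0, 0, 0], "rotation": [0, 0, 0]}
  ],
  "fingers": 0.3
}}

```text
time: 23.47
tool_pos: [0.4689, -0.0383, 0.0811]
tool_rot: [0.0, 0.03, 1.0, -0.0]
contact_force: [0.8, -0.8, -1.3]
gripper_width: 0.3
```

{"fn": "jog_arm", "kwargs": {
  "increments": [
    {"slide": [0, 0, -3], "rotation": [0, 0, 0]},
    {"slide": [0, 0, -8], "rotation": [0, 0, 0]},
    {"slide": [0, 0, -15], "rotation": [0, 0, 0]},
    {"slide": [0, 0, -25], "rotation": [0, 0, 0]},
    {"slide": [0, 0, -35], "rotation": [0, 0, 0]},
    {"slide": [0, 0, -35], "rotation": [0, 0, 0]},
    {"slide": [0, 0, -15], "rotation": [0, 0, 0]},
    {"slide": [0, 0, 0], "rotation": [0, 0, 0]},
    {"slide": [0, 0, 0], "rotation": [0, 0, 0]}
  ]
}}

```text
time: 24.22
tool_pos: [0.4695, -0.0384, 0.2188]
tool_rot: [0.002, 0.03, 1.0, -0.0]
contact_force: [0.1, 0.3, 0.1]
gripper_width: 0.3
```

Run:
```python
from h import *
g2=optics.grab_frame("wrist"); pose()
cv2.imwrite("pics/w17.png",cv2.resize(g2["frame"][80:320,60:420],None,fx=2.2,fy=2.2,interpolation=cv2.INTER_CUBIC))
g=optics.grab_frame("scene")
cv2.imwrite("pics/s17.png",cv2.resize(g["frame"][150:310,200:420],None,fx=3.5,fy=3.5,interpolation=cv2.INTER_CUBIC))
```

```text
t 24.27 p [ 0.4685 -0.0382  0.2169] ydir [0.0604 0.9982 0.    ] z [-2.e-04  0.e+00 -1.e+00] F [-0.99 -0.72 -0.45] T [-0.07 -0.02 -0.02] w 0.3
```

View pics/w17.png

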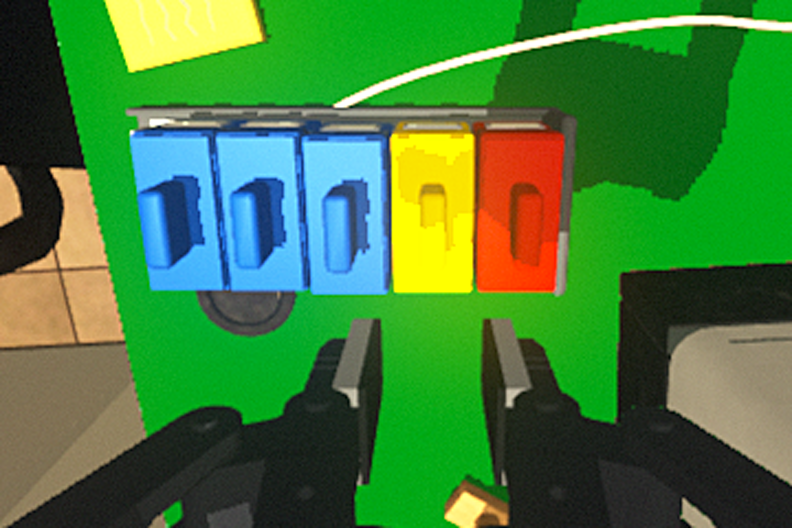

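View pics/s17.png

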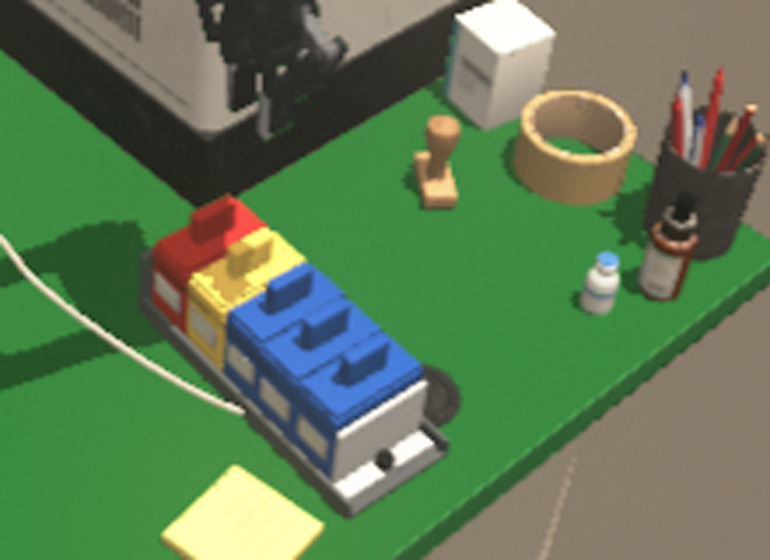

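All five cases stand upright, in the order red, yellow, blue, blue, blue from the left. The vial and stamp are standing and the arm is clear, so I'm handing in.

```bash
python3 -c "
from plant import manip
print(manip.job_done())"
```

```text
the job is handed in; nothing more can be done
None
```

The yellow case is filed in the rack immediately to the right of red. I handed the job in at about 24 s of the 72 s allowed; it reported no verdict.

- **Making room:** I slid red by its tab to the left end wall, where I felt about 7 N. I then slid the next blue by its tab, pushing the three blues together against the aluminium stop at about 5.5 N. That left a gap of about 45 mm. The horizontal pushes stayed under 10 N, against the 60 N limit for the rack.
- **Filing yellow:** I took the smallest yellow case, lowered it straight in without touching its neighbours, and felt it seat at 5 N. It seated at the height I had calculated for resting on the rack's floor (tool at z = 0.0817 m).
- **Last checks:** The final wrist and scene pictures show all five cases upright with level tops. The vial and stamp are standing, and the gripper is clear at z = 0.217 m. No check failed. Camera and touch positions agreed to about 1 mm.

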